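Send the caps down the gated funnel and clear the counter

ROBOT

A 6-joint arm with a two-finger parallel gripper is mounted at the origin on the work surface. World frame = base frame: x ahead of the robot, y to its left, z up, the work surface at z = 0. Lengths are in mm, angles in degrees, forces in N, time in s.
With the tool pointing down it reaches from about 300 to 850 mm from the base axis. Payload 4.2 kg.
Tool frame: the origin (TCP) lies on the centre line of the jaws, within the pads' length; the fingertips stand 14 mm ahead of it and the grasp point (between the pads) lies 5 mm behind it; z points along the fingers, y is the line along which they close (so a half turn about z gives the same grasp; the last joint's range is limited). The gripper opens to 91 mm and grips with 3 to 60 N. Pads are 32 mm wide; open, the fingers measure 118 mm over their backs; the gripper's body (76 mm by 178 mm) begins 60 mm behind the grasp point.
Start: joints at [63.312, 18.312, 89.639, -0, 72.044, -1.146], TCP at [247.932, 518.817, 227.976] pointing down, gripper open.
Joint ranges: [-177.97, 177.97], [-48.28, 115.42], [12.27, 149.76], [-77.06, 257.06], [2.81, 150.46], [-146.56, 146.56]. Speed limits (degrees/s): [147.25, 147.25, 180, 180, 180, 180].

INTERFACE

Orientations are given as [roll, pitch, yaw] about the fixed x, y, z axes, in that order (R = Rz(yaw) Ry(pitch) Rx(roll)).
In Python, from workcell import * gives the robot as it stands. The module is installed in compiled form; this text tells all that it offers.
- The arm moves only by the shell command python3 -m crank 'ROWS' [FORCE]. ROWS is JSON, a list of rows, each an object of numbers: "grip": the finger opening in m, from 0 to 0.0912; "x", "y", "z": the shift along the tool's x, y, z in m; "yaw": the turn about the tool's z in rad. In form: [{"grip": .., "x": .., "y": .., "z": .., "yaw": ..}, ...]. A call has exactly 5 rows; each row is the pose to reach, as a shift and turn from the pose commanded when the call began, along the tool's axes at that moment; what a row does not reach only later rows make up. A row lasts 1/12 s, in which the tool goes at most 41.7 mm and 7.16 degrees, less where a joint would pass 70% of its speed; a pose out of reach is approached as far as the arm can. A call with a gripper value outside its range is refused whole. The fingers move at their own pace and stop on an object; FORCE is the grip in N (left out, the last holds). Time passes only in rows, so rows that repeat a pose let the fingers close, or fill a call up. It gives the time, the measured TCP pose, the force, the opening and the grip force at its end, in the units of the state.
- state(): the state, without advancing time (a new reading comes with each control period).
- grab_frame(name): name is "scene" or "top" or "wrist"; returns the picture (480x640x3 uint8, red, green, blue); there is no depth.
- camera_model(name): a dict with "intrinsics" (3x3 intrinsics, pixels), "R" (3x3) and "t" (3): a world point X has camera coordinates R X + t. Camera axes: x right, y down, z forward; pixel columns grow to the right and rows downward; lengths in mm; the calibration is good to about 2 mm. A picture is of the moment at which its call begins: read the wrist's pose just before it. camera_model takes no time and is no camera call; for the wrist camera it gives the pose at the moment of the call.
- job_done(): hands the job in; it is judged then, once.
The state is a dict: "time_s": time; "qpos": joint angles; "qvel": joint speeds; "effort": joint torques, N m; "ee_pos": TCP position; "ee_rot": TCP orientation; "force": force on the tool from outside, world axes, zero at the start; "torque": the same for the moment, N m; "gripper_width": finger opening in mm; "gripper_force": force on a finger pad.
Only numpy, scipy, OpenCV 4.12 (cv2) and the standard library are available. Lean on these libraries where they do the work, as an engineer would, in place of code of your own. Each camera call takes 0.05 s, during which the arm holds its last target. There are 200 camera calls.

TASK

Slide the funnel's gate open until its grip is in line with the index clip on the rail and leave it there while you drop every rubber chair-leg cap on the counter down the funnel into the crate, then slide the gate fully shut. Put the padlock, the whistle and the door pull back into the bins that carry their pictures. Leave everything else where it is.

Things in the scene. Friction and masses are not known exactly. Their poses are not given: they have to be found in the camera images.
- gate (a joint): the slide gate over the funnel's mouth, m: 0 fully shut (the gate is centred on the mouth), growing towards world +y as it opens, end stop at 0.150; about 3 N of friction, no spring, stays where it is left; starts 0 to 20 mm open
- gate_grip (a point): centre of the top of the gate's upright black grip, 47 mm above the counter: a block 40 (x) x 18 (y) x 40 mm tall in the middle of a galvanized plate 146 (x) x 140 mm (y) whose top is 7 mm above the counter. It slides along world y between two rails 12 mm high and wide, 81 mm either side in x. A thin dark pointer runs from the grip to the robot-side rail
- clip: the index clip: a dark steel clip 22 x 12 mm, 18 mm high with a thin bright fin to 26 mm, astride the rail on the robot's side; origin under its centre on the counter. It stands 90 to 135 mm to the +y side of the middle of the mouth. In line means that the grip's middle and the clip have the same world y
- mouth (a point): middle of the funnel's round mouth, level with the counter top; 120 mm across, tapering to an 80 mm spout below. The plate's -y edge is 70 mm to the -y side of the grip's middle, so with the gate at the clip the mouth is open from its -y edge (y -60 mm) up to between y +20 and +60 mm
- crate (a point): middle of the inner floor of the wooden crate under the funnel, 165 mm below the counter top, 340 mm square inside, walls 110 mm; a cap in the crate has z below -0.08 m; it moves with the mouth
- cap1: black rubber chair-leg cap, an open-topped square cup 32 x 32 mm, 26 mm high, walls 6 mm, about 30 g, standing mouth up, any yaw; origin at the centre of its underside. Two to four of caps 1-4 are present (None: absent)
- cap2: black rubber chair-leg cap, an open-topped square cup 32 x 32 mm, 26 mm high, walls 6 mm, about 30 g, standing mouth up, any yaw; origin at the centre of its underside. Two to four of caps 1-4 are present (None: absent)
- cap3: black rubber chair-leg cap, an open-topped square cup 32 x 32 mm, 26 mm high, walls 6 mm, about 30 g, standing mouth up, any yaw; origin at the centre of its underside. Two to four of caps 1-4 are present (None: absent)
- cap4: black rubber chair-leg cap, an open-topped square cup 32 x 32 mm, 26 mm high, walls 6 mm, about 30 g, standing mouth up, any yaw; origin at the centre of its underside. Two to four of caps 1-4 are present (None: absent)
- padlock: cast-brass padlock lying flat, 18 mm high, about 180 g: body 30 mm (x) x 36 mm (y) centred at x = -12 mm, steel shackle 22 mm wide (7 mm bar) towards +x to x = +27 mm; origin in the middle of its outline, on its underside, z up
- whistle: green plastic whistle lying on its side, 18 mm high, about 30 g: round drum 24 mm across whose axis is the origin's z, with a mouthpiece 9 mm thick reaching 32 mm to +x, its outer face flush with the drum at y = +12 mm; origin on its underside
- pull: satin steel door pull lying flat, 14 mm high, about 120 g: straight bar 84 mm (x) x 12 mm (y) centred at y = -14 mm, with a foot 12 mm wide at each end (x = +-36 mm) reaching to y = +20 mm; origin in the middle of its outline, on its underside
- bin_padlock: open grey bin for the padlock, 126 mm (its x) x 88 mm (its y), walls 24 mm high, 3 mm thick, floor 3 mm; origin at the centre of its underside, 3 mm above the counter. A white label flap 30 x 80 mm at rim height on its +x end shows a small square with a U-shaped bow. Three bins stand side by side, 97 mm apart along y, on a sheet at the right; their order changes, yaw within 0.1 rad
- bin_whistle: open grey bin for the whistle, 126 mm (its x) x 88 mm (its y), walls 24 mm high, 3 mm thick, floor 3 mm; origin at the centre of its underside, 3 mm above the counter. A white label flap 30 x 80 mm at rim height on its +x end shows a disc with a bar to one side. Three bins stand side by side, 97 mm apart along y, on a sheet at the right; their order changes, yaw within 0.1 rad
- bin_pull: open grey bin for the door pull, 126 mm (its x) x 88 mm (its y), walls 24 mm high, 3 mm thick, floor 3 mm; origin at the centre of its underside, 3 mm above the counter. A white label flap 30 x 80 mm at rim height on its +x end shows a long bar with two feet. Three bins stand side by side, 97 mm apart along y, on a sheet at the right; their order changes, yaw within 0.1 rad
- tape: a roll-shaped cardboard tape core lying flat, 76 mm across, 25 mm high, near the robot; a bystander
- carton: a small closed cardboard carton 85 x 60 x 45 mm, beyond the bins; a bystander
- jar: a screw-capped jar 52 mm across, 70 mm tall, at the far left; a bystander
- bracket: a small steel angle bracket 45 x 22 x 39 mm, at the near left; a bystander
- batten: a wooden batten 150 x 20 x 20 mm lying at the near right; a bystander

How it is judged:
By the outcome, as a careful person would: the job done as asked, in the order asked, and still so for the second after the job is handed in, with the robot touching nothing.
Of cap1, cap2, cap3, cap4 only 2 to 4 are there at a start; the rules pass over those that are not, and their reading is None.
At some moment in a run one of cap1, cap2, cap3, cap4, padlock, whistle, pull may be knocked a few centimetres aside while the robot is not near it.
It also fails if it takes over 210 s, if anything falls off the work surface, if the arm or the gripper's body presses on something with over 40 N, if the wrist force passes 120 N, or if a joint passes its speed limit or range.

## Working session

There is one attempt and no reset: what is moved stays moved. The work goes in short steps, Python scripts to look and compute and a shell command to move; the robot and the scene stay as the last step left them, time stands still between calls to the robot, and variables do not carry over. Pictures are saved under pics/ and viewed, at most 17 in all, crops included, and the job is handed in when it is done.

```bash
mkdir -p pics
cat > h.py <<'E'
from workcell import *
import numpy as np, cv2
def px2w(cam,u,v,z):
    m=cam if isinstance(cam,dict) else camera_model(cam)
    K,R,t=[np.array(m[k],float) for k in("intrinsics","R","t")]
    d=R.T@np.linalg.solve(K,[u,v,1]); c=-R.T@t
    return c+d*(z-c[2])/d[2]
def w2px(cam,X):
    m=cam if isinstance(cam,dict) else camera_model(cam)
    K,R,t=[np.array(m[k],float) for k in("intrinsics","R","t")]
    p=K@(R@np.array(X,float)+t.ravel()); return p[:2]/p[2]
def snap(cam,name,box=None,s=1):
    im=grab_frame(cam)[:,:,::-1].copy(); cv2.imwrite(f'pics/{name}_full.png',im)
    if box: im=im[box[1]:box[3],box[0]:box[2]]
    if s!=1: im=cv2.resize(im,None,fx=s,fy=s,interpolation=cv2.INTER_CUBIC)
    cv2.imwrite(f'pics/{name}.png',im)
E
python3 - <<'E'
from h import *
snap('top','t1',None,1.25); snap('scene','s1')
print(state())
for n in('top','scene','wrist'):
    m=camera_model(n); print(n,m, -np.array(m['R']).T@np.array(m['t']))
E
```

```text
{'time_s': 0.1, 'qpos': array([ 6.33123912e+01,  1.83476251e+01,  8.97003821e+01,  1.75030044e-04,
        7.20432575e+01, -1.14374005e+00]), 'qvel': array([ 0.05728276, -0.06145109, -0.11786358, -0.03516213, -0.06572219,
        0.0181895 ]), 'effort': array([ 5.78232248e-04, -4.13330734e+01, -2.32508290e+01,  7.30983331e-02,
        4.21764306e-02, -5.30500188e-05]), 'ee_pos': array([247.72480237, 518.41880856, 227.20132578]), 'ee_rot': array([-1.79908757e+02, -1.98809231e-03,  1.54456076e+02]), 'force': array([-0.43570252,  0.22806017, -0.06884582]), 'torque': array([-0.00682625,  0.01970412,  0.0052975 ]), 'gripper_force': 0.0, 'gripper_width': 91.10925363473761}
top {'intrinsics': array([[550.46857692,   0.        , 312.61072101],
       [  0.        , 550.46857692, 245.04236901],
       [  0.        ,   0.        ,   1.        ]]), 'R': array([[-9.84437926e-02, -9.95142361e-01, -7.07149422e-04],
       [-9.73019641e-01,  9.64042708e-02, -2.09616305e-01],
       [ 2.08666237e-01, -1.99473538e-02, -9.77783465e-01]]), 't': array([  21.03281176,  521.69282974, 1017.36589567])} [ 29
[... 196 characters left out ...]
 ,   1.        ]]), 'R': array([[ 0.72143243,  0.69232968, -0.01465853],
       [ 0.54058104, -0.57628209, -0.61292014],
       [-0.43279025,  0.43425634, -0.79000888]]), 't': array([-368.0321255 , -329.22921371, 1789.41436213])} [1217.92646346 -711.99386697 1206.46721586]
wrist {'intrinsics': array([[333.74697081,   0.        , 320.3722456 ],
       [  0.        , 333.74697081, 232.23130619],
       [  0.        ,   0.        ,   1.        ]]), 'R': array([[ 0.43123407,  0.90223866, -0.00160873],
       [ 0.87380538, -0.41719866,  0.24981879],
       [ 0.22472501, -0.10913609, -0.96829127]]), 't': array([-571.87736049,  -27.6420378 ,  391.29802906])} [182.8323074  547.14237631 384.87597048]
```

View pics/t1.png

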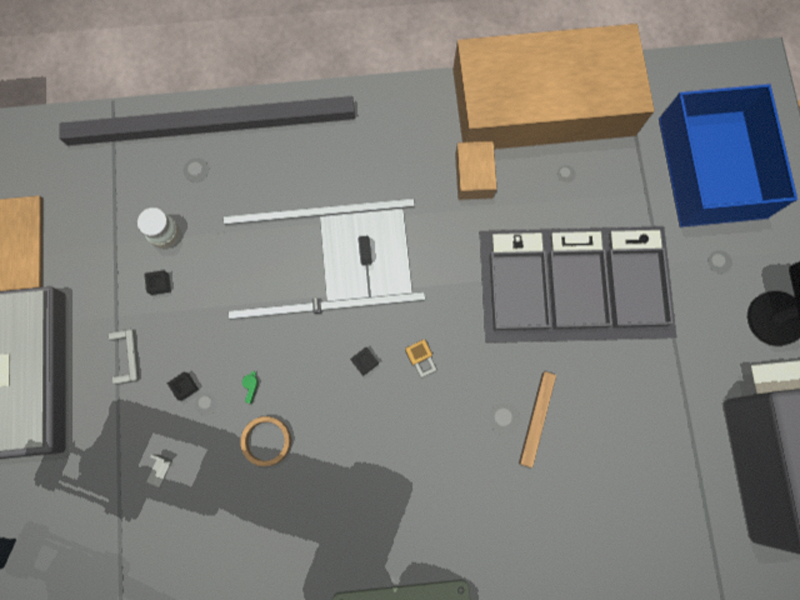

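The top view (1.25×) shows caps near (158,282), (183,385) and (365,360). The pull is at (124,357), whistle (250,386), padlock (420,357), grip (365,250), clip (318,306), and the bins run padlock, pull, whistle from left to right. I'll enlarge it to measure.

Run:
```python
from h import *
im=cv2.imread('pics/t1_full.png')
def c(n,x0,y0,x1,y1,s): cv2.imwrite(f'pics/{n}.png',cv2.resize(im[y0:y1,x0:x1],None,fx=s,fy=s,interpolation=cv2.INTER_CUBIC))
c('c1',70,200,270,350,4); c('c2',230,150,390,310,3.75 if 0 else 3.7)
c('c3',380,170,540,290,5)
```

```text
(no output)
```

View pics/c1.png

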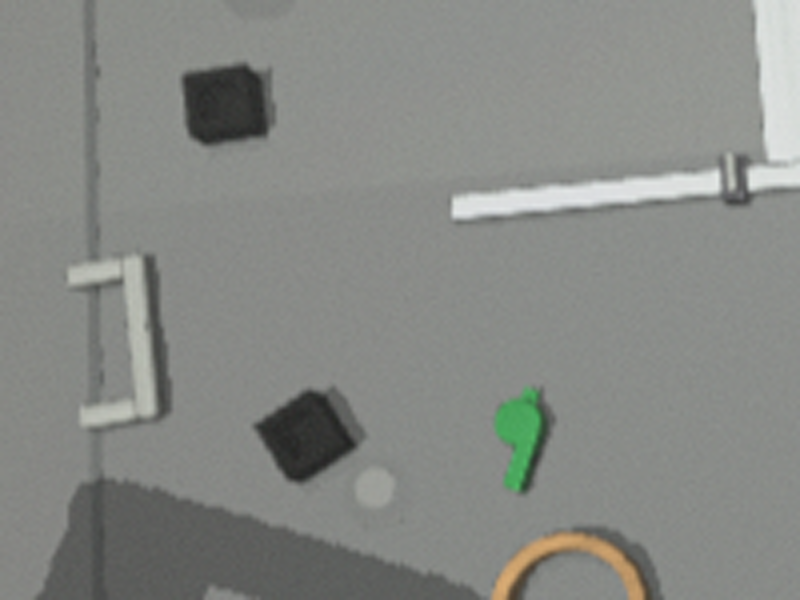

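View pics/c2.png

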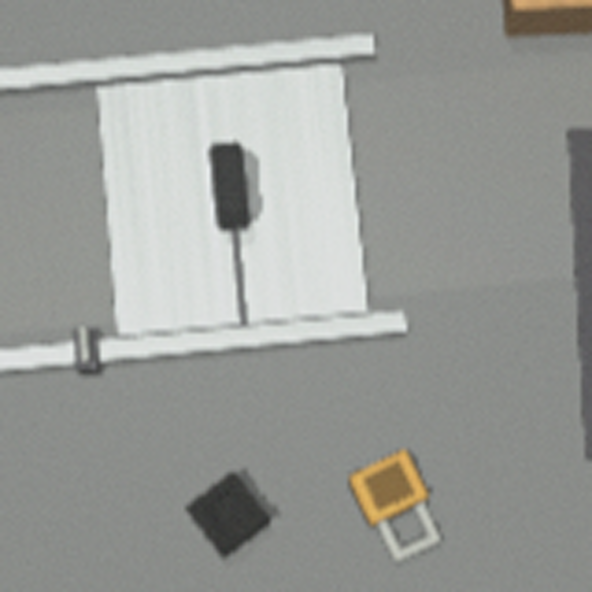

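View pics/s1.png

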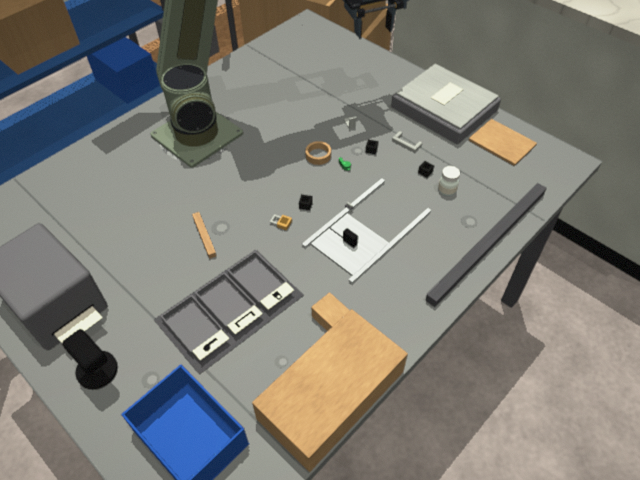

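The scene view confirms three caps, the padlock between the gate and the batten, and the bins ordered padlock, pull, whistle with y decreasing. In the top crops I read the pull, whistle, clip (88,350), grip and padlock. Next: view the bins and compute poses.

```bash
cat >> h.py <<'E'
from scipy.optimize import minimize
def fitcap(u,v,img,cam='top',z0=0):
    m=camera_model(cam) if isinstance(cam,str) else cam
    dark=(img.max(2)<62).astype(np.uint8)
    n,l,st,ce=cv2.connectedComponentsWithStats(dark)
    k=l[int(v),int(u)]
    big=cv2.resize((l==k).astype(np.float32),None,fx=4,fy=4,interpolation=cv2.INTER_LINEAR)>.5
    w0=px2w(m,*ce[k],13)
    def cost(p):
        c,s=np.cos(p[2]),np.sin(p[2])
        P=[[p[0]+a*c-b*s,p[1]+a*s+b*c,z] for a in(-16,16) for b in(-16,16) for z in(0,26)]
        q=np.array([w2px(m,X) for X in P])*4+1.5
        r=np.zeros(big.shape,np.uint8); cv2.fillConvexPoly(r,cv2.convexHull(q.astype(np.float32)).astype(np.int32),1)
        return float((r.astype(bool)^big).sum())
    best=min((minimize(cost,[w0[0],w0[1],a],method='Nelder-Mead',options=dict(initial_simplex=[[w0[0],w0[1],a],[w0[0]+4,w0[1],a],[w0[0],w0[1]+4,a],[w0[0],w0[1],a+.3]])) for a in np.radians([0,22,45,67])),key=lambda r:r.fun)
    return best.x[:2].round(1),np.degrees(best.x[2]).round(1)%90,best.fun/big.sum()
E
python3 - <<'E'
from h import *
im=cv2.imread('pics/t1_full.png')
for u,v in((70+225/4,200+105/4),(70+305/4,200+435/4),(230+230/3.7,150+512/3.7)): print('cap',fitcap(u,v,im))
A=lambda x,y,z:px2w('top',70+x/4,200+y/4,z).round(1)[:2]
B=lambda x,y,z:px2w('top',230+x/3.7,150+y/3.7,z).round(1)[:2]
print('pull bar outer',A(145,255,14),A(157,413,14),'feet',A(68,276,14),A(82,418,14))
print('whistle drum',A(518,422,18),'mp end',A(514,490,18),'flush',A(543,425,18),A(524,490,18))
print('grip top',[B(*p,47) for p in((210,147),(240,143),(248,228),(218,231))],'pointer',B(235,232,8),B(244,325,8),'clip',B(88,350,18),'fin',B(85,348,26))
print('plate',[B(*p,7) for p in((97,88),(343,65),(118,333),(368,310))],'rails',A(453,200,12),B(406,313,12),B(375,36,12))
print('padlock',[B(*p,18) for p in((350,483),(408,450),(428,492),(373,525),(440,540),(400,560))])
print('tape',px2w('top',265/1.25,441/1.25,25))
E
```

```text
cap (array([606.8, 343.5]), np.float64(3.700000000000003), np.float64(0.19219653179190752))
cap (array([434.9, 308.6]), np.float64(29.3), np.float64(0.141132224861441))
cap (array([444.4,  19.2]), np.float64(27.299999999999997), np.float64(0.4026627218934911))
pull bar outer [532.7 385.5] [452.4 381.2] feet [525.7 424.2] [453.6 418.2]
whistle drum [429.8 202.7] mp end [396.8 206.5] flush [427.2 190.5] [396.3 201.6]
grip top [array([641.1,   9.8]), array([641.8,  -6.6]), array([593.7,  -6.5]), array([593.7,   9.7])] pointer [603.1   1.1] [549.7   1. ] clip [541.8  86.8] fin [541.3  87.7]
plate [array([695.3,  71.2]), array([695.2, -69. ]), array([552.2,  70.6]), array([551.6, -68.1])] rails [546.1 230.4] [546.7 -88.5] [708.8 -88.5]
padlock [array([454.9, -47.8]), array([469.7, -80.9]), array([445.9, -89.1]), array([431.1, -57.8]), array([419.6, -92.6]), array([411.1, -70.1])]
tape [335.72955737 182.46906566  25.        ]
```

View pics/c3.png

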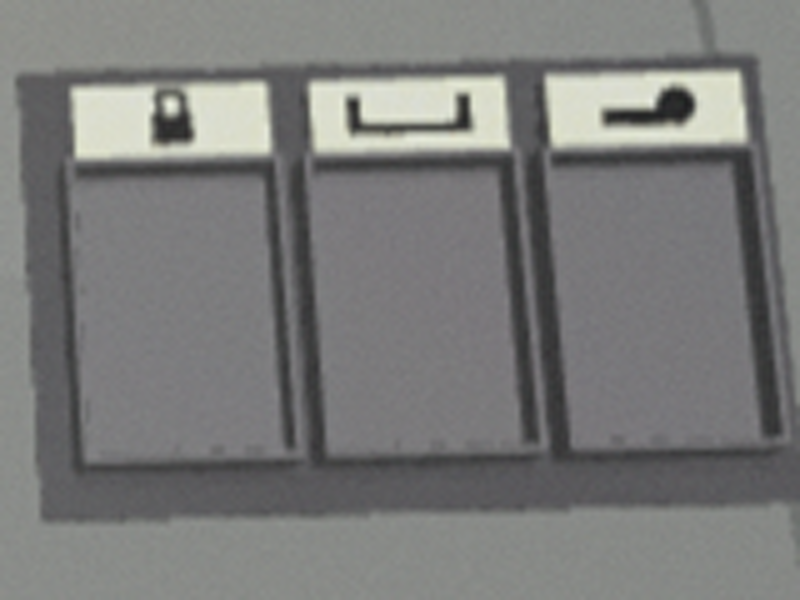

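c3 confirms the bins: padlock, pull, whistle from left to right. Now a helper that works out the shifts in tool axes, starting with the gate grip.

```bash
cat >> h.py <<'E'
def plan(wps,start=None):
    """wps: (X,Y,Z,yawdeg) -> tool-frame shift (m, rad) of each leg"""
    s=state(); p=np.array(start[:3] if start else s['ee_pos'],float); y=start[3] if start else s['ee_rot'][2]
    for w in wps:
        a=np.radians(y); d=np.array(w[:3])-p
        tx=d[0]*np.cos(a)+d[1]*np.sin(a); ty=d[0]*np.sin(a)-d[1]*np.cos(a)
        dy=(w[3]-y+180)%360-180
        print('x %.4f y %.4f z %.4f yaw %.4f  (%.0f mm)'%(tx/1e3,ty/1e3,-d[2]/1e3,-np.radians(dy),np.linalg.norm(d)))
        p=np.array(w[:3],float); y=w[3]
E
python3 - <<'E'
from h import *
C=lambda x,y,z:px2w('top',380+x/5,170+y/5,z).round(1)[:2]
for b in(((68,160),(275,157),(298,462),(80,467)),((308,155),(515,153),(542,457),(318,462)),((548,150),(752,150),(790,447),(560,455))):
    P=np.array([C(*p,27) for p in b]); print('bin',P.tolist(),P.mean(0).round(1))
plan([(350,400,230,180),(480,250,200,180),(560,120,200,180),(617,1.5,140,180),(617,1.5,60,180),(617,1.5,29,180)])
im=cv2.imread('pics/t1_full.png'); print(im.max(2)[284:293,284:302])
E
```

```text
bin [[600.2, -203.9], [593.1, -287.9], [467.3, -278.7], [473.8, -192.2]] [ 533.6 -240.7]
bin [[592.6, -301.4], [585.2, -385.4], [459.7, -375.6], [466.5, -286.6]] [ 526.  -337.2]
bin [[585.1, -399.0], [576.9, -481.6], [454.0, -474.4], [459.8, -382.8]] [ 519.  -434.4]
x -0.1433 y -0.0627 z -0.0028 yaw -0.4458  (156 mm)
x -0.1300 y -0.1500 z 0.0300 yaw -0.0000  (201 mm)
x -0.0800 y -0.1300 z -0.0000 yaw -0.0000  (153 mm)
x -0.0570 y -0.1185 z 0.0600 yaw -0.0000  (145 mm)
x 0.0000 y 0.0000 z 0.0800 yaw -0.0000  (80 mm)
x 0.0000 y 0.0000 z 0.0310 yaw -0.0000  (31 mm)
[[ 70  62  59  58  56  50  56  61  59  59  56  60  57  59  70  96 102 106]
 [ 59  58  60  56  56  55  62  61  62  59  57  57  59  61  62  80  97 104]
 [ 56  58  54  55  60  59  57  64  58  59  58  60  57  59  56  68  86  96]
 [ 62  52  56  53  56  61  58  63  60  58  59  60  56  58  60  61  70  89]
 [ 58  56  54  55  57  59  62  62  60  60  57  59  58  55  55  59  59  68]
 [ 61  56  56  53  55  58  61  62  58  56  62  62  59  59  56  60  60  60]
 [ 62  59  57  55  51  58  60  59  56  59  54  58  61  58  60  60  58  54]
 [ 62  59  59  56  55  56  56  59  59  58  56  60  60  61  61  58  52  54]
 [ 81  62  59  55  55  56  56  58  57  61  60  57  57  59  58  54  56  83]]
```

```bash
sed -i 's/max(2)<62/max(2)<76/' h.py
python3 -m crank '[{"grip":0.09,"x":-0.143,"y":-0.063,"z":0,"yaw":-0.446},{"grip":0.09,"x":-0.143,"y":-0.063,"z":0,"yaw":-0.446},{"grip":0.09,"x":-0.143,"y":-0.063,"z":0,"yaw":-0.446},{"grip":0.09,"x":-0.143,"y":-0.063,"z":0,"yaw":-0.446},{"grip":0.09,"x":-0.143,"y":-0.063,"z":0,"yaw":-0.446}]' 20
python3 -m crank '[{"grip":0.09,"x":-0.026,"y":-0.030,"z":0,"yaw":0},{"grip":0.09,"x":-0.052,"y":-0.06,"z":0,"yaw":0},{"grip":0.09,"x":-0.078,"y":-0.09,"z":0.0,"yaw":0},{"grip":0.09,"x":-0.104,"y":-0.12,"z":0.01,"yaw":0},{"grip":0.09,"x":-0.13,"y":-0.15,"z":0.02,"yaw":0}]'
python3 -m crank '[{"grip":0.09,"x":-0.016,"y":-0.026,"z":0,"yaw":0},{"grip":0.09,"x":-0.032,"y":-0.052,"z":0,"yaw":0},{"grip":0.09,"x":-0.048,"y":-0.078,"z":0.0,"yaw":0},{"grip":0.09,"x":-0.064,"y":-0.104,"z":0.0,"yaw":0},{"grip":0.09,"x":-0.08,"y":-0.13,"z":0.0,"yaw":0}]'
python3 - <<'E'
from h import *
im=cv2.imread('pics/t1_full.png')
for u,v in((70+225/4,200+105/4),(70+305/4,200+435/4),(230+230/3.7,150+512/3.7)): print('cap',fitcap(u,v,im))
plan([(617,1.5,140,180),(617,1.5,60,180),(617,1.5,29,180)])
E
```

```text
time_s: 0.52
ee_pos: [353.1, 395.4, 227.6]
ee_rot: [-179.8, 0.1, 179.9]
force: [-0.3, -0.4, 0.2]
gripper_width: 89.9
gripper_force: 0.0
time_s: 0.93
ee_pos: [480.8, 249.3, 208.1]
ee_rot: [179.9, 0.1, 180.0]
force: [-0.3, -0.3, -0.9]
gripper_width: 90.1
gripper_force: 0.0
time_s: 1.35
ee_pos: [560.2, 119.3, 207.5]
ee_rot: [180.0, -0.1, 180.0]
force: [0.4, 0.4, -0.4]
gripper_width: 89.7
gripper_force: 0.0
cap (array([607.3, 343.6]), np.float64(3.799999999999997), np.float64(0.09912812736921911))
cap (array([434.4, 308.7]), np.float64(30.0), np.float64(0.0843350864012021))
cap (array([445.3,  18.9]), np.float64(31.2), np.float64(0.10232558139534884))
x -0.0568 y -0.1178 z 0.0675 yaw -0.0006  (147 mm)
x 0.0000 y 0.0000 z 0.0800 yaw -0.0000  (80 mm)
x 0.0000 y 0.0000 z 0.0310 yaw -0.0000  (31 mm)
```

```bash
python3 -m crank '[{"grip":0.07,"x":-0.014,"y":-0.029,"z":0.01,"yaw":0},{"grip":0.07,"x":-0.028,"y":-0.058,"z":0.02,"yaw":0},{"grip":0.07,"x":-0.042,"y":-0.087,"z":0.04,"yaw":0},{"grip":0.07,"x":-0.057,"y":-0.118,"z":0.055,"yaw":0},{"grip":0.07,"x":-0.057,"y":-0.118,"z":0.068,"yaw":0}]'
python3 -m crank '[{"grip":0.06,"x":0,"y":0,"z":0.03,"yaw":0},{"grip":0.06,"x":0,"y":0,"z":0.06,"yaw":0},{"grip":0.06,"x":0,"y":0,"z":0.09,"yaw":0},{"grip":0.06,"x":0,"y":0,"z":0.11,"yaw":0},{"grip":0.06,"x":0,"y":0,"z":0.11,"yaw":0}]'
python3 -m crank '[{"grip":0.01,"x":0,"y":0,"z":0,"yaw":0},{"grip":0.01,"x":0,"y":0,"z":0,"yaw":0},{"grip":0.01,"x":0,"y":0,"z":0,"yaw":0},{"grip":0.01,"x":0,"y":0,"z":0,"yaw":0},{"grip":0.01,"x":0,"y":0,"z":0,"yaw":0}]' 20
python3 -m crank '[{"grip":0.01,"x":0,"y":0.017,"z":0,"yaw":0},{"grip":0.01,"x":0,"y":0.034,"z":0,"yaw":0},{"grip":0.01,"x":0,"y":0.05,"z":0,"yaw":0},{"grip":0.01,"x":0,"y":0.068,"z":0,"yaw":0},{"grip":0.01,"x":0,"y":0.086,"z":0,"yaw":0}]'
python3 - <<'E'
from h import *
print(state()['ee_pos'],state()['gripper_width'])
snap('top','t2',(235,165,365,275),6)
E
```

```text
time_s: 1.77
ee_pos: [618.9, -2.5, 138.2]
ee_rot: [-179.9, 0.0, 179.7]
force: [0.1, 0.6, 0.1]
gripper_width: 70.3
gripper_force: 0.0
time_s: 2.18
ee_pos: [613.2, 2.8, 24.9]
ee_rot: [180.0, -0.6, 180.0]
force: [-0.4, -0.3, -0.4]
gripper_width: 59.8
gripper_force: 0.0
time_s: 2.6
ee_pos: [617.6, 2.4, 31.4]
ee_rot: [180.0, 0.1, -180.0]
force: [-0.0, -0.4, 0.7]
gripper_width: 29.6
gripper_force: 0.0
time_s: 3.02
ee_pos: [617.6, 87.9, 31.1]
ee_rot: [-179.9, 0.1, -180.0]
force: [0.8, -4.4, 1.5]
gripper_width: 17.9
gripper_force: 20.0
[617.55724789  87.91769004  31.11442307] 17.891832560823207
```

View pics/t2.png

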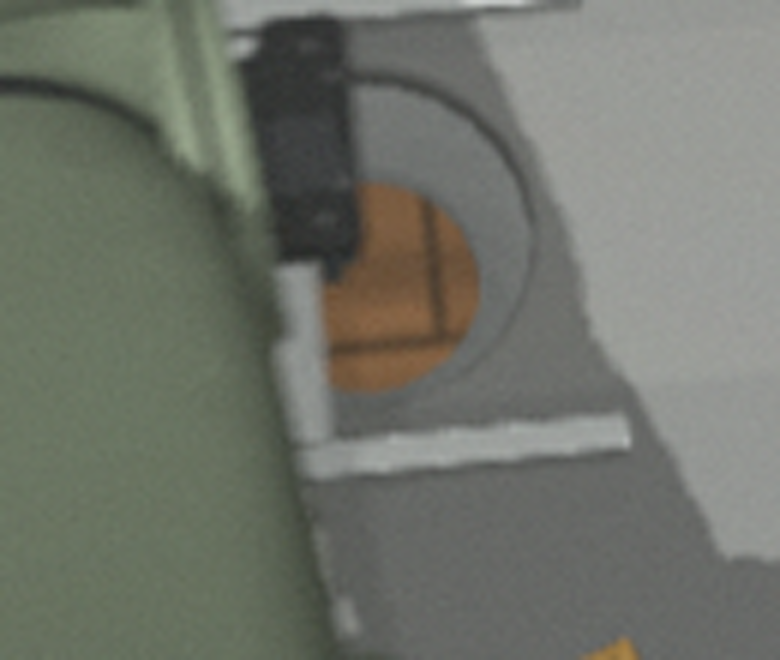

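The top view shows the gate pulled well open with the mouth visible (its -y edge near crop (533,235)). The arm hides the pointer, so I'll release, back off and look with the wrist camera.

```bash
python3 -m crank '[{"grip":0.04,"x":0,"y":0,"z":0,"yaw":0},{"grip":0.04,"x":0,"y":0,"z":0,"yaw":0},{"grip":0.05,"x":0,"y":0,"z":-0.02,"yaw":0},{"grip":0.06,"x":0,"y":0,"z":-0.06,"yaw":0},{"grip":0.06,"x":0.0,"y":0,"z":-0.1,"yaw":0}]' 20
python3 -m crank '[{"grip":0.09,"x":0.03,"y":0,"z":-0.02,"yaw":0},{"grip":0.09,"x":0.06,"y":0,"z":-0.02,"yaw":0},{"grip":0.09,"x":0.09,"y":0,"z":-0.02,"yaw":0},{"grip":0.09,"x":0.09,"y":0,"z":-0.02,"yaw":0},{"grip":0.09,"x":0.09,"y":0,"z":-0.02,"yaw":0}]'
python3 - <<'E'
from h import *
import json
m=camera_model('wrist'); snap('wrist','w1',None,1.25)
json.dump({k:np.array(v).tolist() for k,v in m.items()},open('w1.json','w'))
print(-np.array(m['R']).T@np.array(m['t']),[w2px(m,p).round() for p in((542,87,18),(556,87,8),(617,87,47),(617,0,0))])
E
```

```text
time_s: 3.48
ee_pos: [615.4, 87.0, 129.5]
ee_rot: [-180.0, -0.3, 180.0]
force: [1.4, -0.9, -0.2]
gripper_width: 48.4
gripper_force: 0.0
time_s: 3.9
ee_pos: [525.5, 87.4, 150.4]
ee_rot: [-180.0, 0.0, 180.0]
force: [0.8, 0.5, 0.3]
gripper_width: 81.5
gripper_force: 0.0
[453.63236798  85.65072607 308.06274187] [array([322., 247.]), array([322., 258.]), array([322., 338.]), array([236., 312.])]
```

View pics/w1.png

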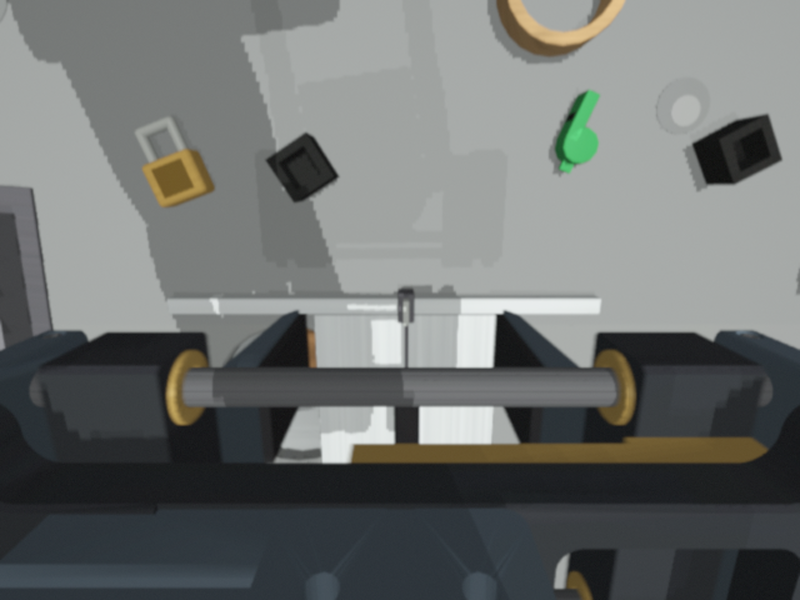

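The wrist view shows the pointer at about (406,340) lined up with the clip at about (405,303). I'll zoom to check.

Run:
```python
from h import *
im=cv2.imread('pics/w1_full.png')[225:295,290:360]
cv2.imwrite('pics/w1z.png',cv2.resize(im,None,fx=8,fy=8,interpolation=cv2.INTER_CUBIC))
im=cv2.imread('pics/w1_full.png'); 
for r in(283,286,289): print(r,im.max(2)[r,315:335])
for r in(236,240,244,250): print(r,im.max(2)[r,310:340])
```

```text
283 [232 231 231 233 230 217 192 177 152 110  97 133 170 179 179 179 178 179
 181 184]
286 [231 230 231 233 232 222 195 177 153 109  99 132 170 178 179 179 178 178
 181 184]
289 [230 228 229 230 228 219 193 177 152 109  97 133 170 179 179 179 178 178
 181 184]
236 [120 121 121 119 118 115 113 107  94  96  97  94  91  81  77  77  78  83
  85  84  85  92 109 114 114 114 114 114 114 115]
240 [174 174 174 174 175 175 172 161 121  90  86  89  99 116 120 120 115 101
  91  90  99 132 166 175 175 175 175 175 175 176]
244 [212 214 217 218 218 217 209 178 128 102  97  97 130 163 169 164 152 123
  97  90 103 139 173 181 182 182 182 182 183 182]
250 [174 174 174 174 174 173 171 159 120  90  85  94 126 160 166 162 152 121
  95  89 101 134 166 174 174 175 175 174 174 174]
```

View pics/w1z.png

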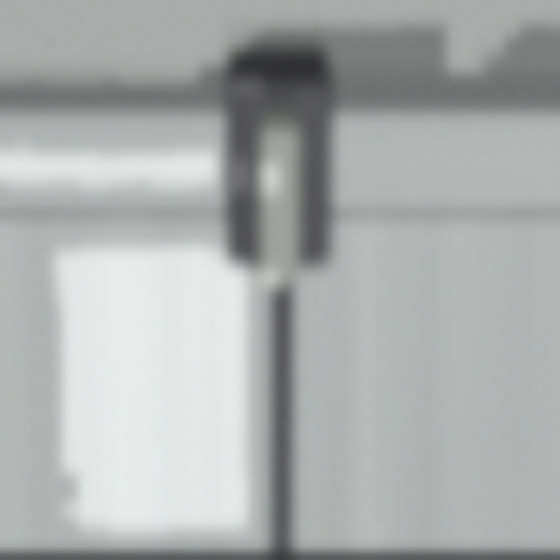

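The clip's middle is at px 324.4 and the pointer at 324.7 in the full image, so they agree within 0.5 mm. Next is the nearest cap, plus the mouth position from the earlier view.

Run:
```python
from h import *
import json
T=lambda x,y:px2w('top',235+x/6,165+y/6,0).round(1)[:2]
print('mouth -y edge',T(533,235),'top',T(390,72),'spout(-50)',[px2w('top',235+x/6,165+y/6,-60).round(0)[:2] for x,y in((480,285),(375,183),(375,392))])
m={k:np.array(v) for k,v in json.load(open('w1.json')).items()}
W=lambda x,y,z:px2w(m,x/1.25,y/1.25,z).round(1)[:2]
print('cap3 top',W(302,168,26),'whistle',W(577,145,18))
print('top cap corners',[W(*p,26) for p in((267,165),(311,134),(337,176))])
plan([(480,50,110,150),(445.3,18.9,60,121.2),(445.3,18.9,17,121.2)])
```

```text
mouth -y edge [617.4 -63.5] top [681.6 -19.6] spout(-50) [array([618., -45.]), array([660., -11.]), array([582.,  -3.])]
cap3 top [444.4  21.7] whistle [429.7 201.9]
top cap corners [array([442.5,  -0.9]), array([423.6,  28.7]), array([449.4,  44.2])]
x 0.0470 y -0.0376 z 0.0404 yaw 0.5230  (73 mm)
x 0.0145 y -0.0443 z 0.0500 yaw 0.5027  (68 mm)
x 0.0000 y 0.0000 z 0.0430 yaw -0.0000  (43 mm)
```

```bash
python3 -m crank '[{"grip":0.07,"x":0.01,"y":-0.01,"z":0.01,"yaw":0.11},{"grip":0.07,"x":0.02,"y":-0.02,"z":0.02,"yaw":0.22},{"grip":0.07,"x":0.03,"y":-0.03,"z":0.03,"yaw":0.33},{"grip":0.07,"x":0.047,"y":-0.038,"z":0.04,"yaw":0.44},{"grip":0.07,"x":0.047,"y":-0.038,"z":0.04,"yaw":0.523}]' 10
python3 -m crank '[{"grip":0.07,"x":0.005,"y":-0.01,"z":0.01,"yaw":0.11},{"grip":0.07,"x":0.01,"y":-0.02,"z":0.02,"yaw":0.22},{"grip":0.07,"x":0.0145,"y":-0.044,"z":0.03,"yaw":0.33},{"grip":0.07,"x":0.0145,"y":-0.044,"z":0.04,"yaw":0.44},{"grip":0.07,"x":0.0145,"y":-0.044,"z":0.05,"yaw":0.503}]' 
python3 -m crank '[{"grip":0.07,"x":0,"y":0,"z":0.02,"yaw":0},{"grip":0.07,"x":0,"y":0,"z":0.043,"yaw":0},{"grip":0.07,"x":0,"y":0,"z":0.043,"yaw":0},{"grip":0.02,"x":0,"y":0,"z":0.043,"yaw":0},{"grip":0.02,"x":0,"y":0,"z":0.043,"yaw":0}]' 
python3 -m crank '[{"grip":0.02,"x":0,"y":0,"z":0,"yaw":0},{"grip":0.02,"x":0,"y":0,"z":0,"yaw":0},{"grip":0.02,"x":0,"y":0,"z":0,"yaw":0},{"grip":0.02,"x":0,"y":0,"z":0,"yaw":0},{"grip":0.02,"x":0,"y":0,"z":-0.01,"yaw":0}]'
python3 - <<'E'
from h import *
plan([(500,0,70,90),(620,-20,70,90),(620,-20,26,90)])
E
```

```text
time_s: 4.37
ee_pos: [476.6, 48.6, 107.7]
ee_rot: [-179.7, -0.3, 149.7]
force: [-2.0, 0.1, -1.1]
gripper_width: 70.2
gripper_force: 0.0
time_s: 4.78
ee_pos: [446.1, 18.3, 59.4]
ee_rot: [180.0, 0.0, 120.8]
force: [-0.1, 0.2, -0.1]
gripper_width: 70.1
gripper_force: 0.0
time_s: 5.2
ee_pos: [446.3, 19.1, 16.6]
ee_rot: [-180.0, -0.0, 121.2]
force: [0.3, 0.0, -0.3]
gripper_width: 59.4
gripper_force: 0.0
time_s: 5.62
ee_pos: [444.2, 19.5, 26.1]
ee_rot: [-179.8, -0.1, 121.2]
force: [-0.0, 0.5, -0.5]
gripper_width: 31.8
gripper_force: 10.0
x -0.0456 y 0.0377 z -0.0439 yaw 0.5451  (74 mm)
x -0.0200 y 0.1200 z -0.0000 yaw -0.0000  (122 mm)
x 0.0000 y 0.0000 z 0.0440 yaw -0.0000  (44 mm)
```

```bash
python3 -m crank '[{"grip":0.02,"x":0,"y":0,"z":-0.02,"yaw":0.11},{"grip":0.02,"x":-0.02,"y":0.01,"z":-0.044,"yaw":0.22},{"grip":0.02,"x":-0.03,"y":0.02,"z":-0.044,"yaw":0.33},{"grip":0.02,"x":-0.04,"y":0.03,"z":-0.044,"yaw":0.44},{"grip":0.02,"x":-0.0456,"y":0.038,"z":-0.044,"yaw":0.545}]' 
python3 -m crank '[{"grip":0.02,"x":-0.005,"y":0.03,"z":0,"yaw":0},{"grip":0.02,"x":-0.01,"y":0.06,"z":0,"yaw":0},{"grip":0.02,"x":-0.015,"y":0.09,"z":0,"yaw":0},{"grip":0.02,"x":-0.02,"y":0.12,"z":0,"yaw":0},{"grip":0.02,"x":-0.02,"y":0.12,"z":0,"yaw":0}]' 
python3 -m crank '[{"grip":0.02,"x":0,"y":0,"z":0.02,"yaw":0},{"grip":0.02,"x":0,"y":0,"z":0.044,"yaw":0},{"grip":0.02,"x":0,"y":0,"z":0.044,"yaw":0},{"grip":0.05,"x":0,"y":0,"z":0.044,"yaw":0},{"grip":0.05,"x":0,"y":0,"z":0.044,"yaw":0}]' 
python3 -m crank '[{"grip":0.06,"x":0,"y":0,"z":0,"yaw":0},{"grip":0.06,"x":0,"y":0,"z":0,"yaw":0},{"grip":0.06,"x":0,"y":0,"z":-0.03,"yaw":0},{"grip":0.06,"x":0,"y":0,"z":-0.06,"yaw":0},{"grip":0.06,"x":0,"y":0,"z":-0.09,"yaw":0}]'
python3 - <<'E'
from h import *
snap('top','t3'); im=cv2.imread('pics/t3_full.png')
cv2.imwrite('pics/t3.png',cv2.resize(im[150:350,60:380],None,fx=2.5,fy=2.5))
print('jar top',px2w('top',122,175,70),'base',px2w('top',130,190,10))
for u,v in((70+225/4,200+105/4),(70+305/4,200+435/4)): print('cap',fitcap(u,v,im))
plan([(620,150,112,90),(607.3,343.6,112,90)]);plan([(607.3,343.6,60,93.8)],(607.3,343.6,112,90))
E
```

```text
time_s: 6.03
ee_pos: [503.1, -0.3, 71.8]
ee_rot: [179.8, 0.0, 89.7]
force: [-0.8, 0.5, -0.2]
gripper_width: 31.9
gripper_force: 10.0
time_s: 6.45
ee_pos: [627.5, -20.8, 71.2]
ee_rot: [179.6, 0.0, 90.0]
force: [1.4, 0.5, 0.1]
gripper_width: 31.7
gripper_force: 10.0
time_s: 6.87
ee_pos: [621.7, -19.7, 27.9]
ee_rot: [179.9, -0.0, 90.0]
force: [-0.3, -0.0, -0.1]
gripper_width: 42.8
gripper_force: 0.0
time_s: 7.28
ee_pos: [621.3, -19.8, 118.7]
ee_rot: [180.0, -0.0, 90.0]
force: [1.6, -0.3, 0.3]
gripper_width: 60.5
gripper_force: 0.0
jar top [696.06045508 330.65936029  70.        ] base [684.70443816 334.68283055  10.        ]
cap (array([607.7, 343.6]), np.float64(3.8), np.float64(0.1305707584050039))
cap (array([434.2, 308.4]), np.float64(27.2), np.float64(0.09505703422053231))
x 0.1700 y -0.0053 z 0.0138 yaw 0.0000  (171 mm)
x 0.1936 y -0.0127 z -0.0000 yaw -0.0000  (194 mm)
x 0.0000 y 0.0000 z 0.0520 yaw -0.0663  (52 mm)
```

View pics/t3.png

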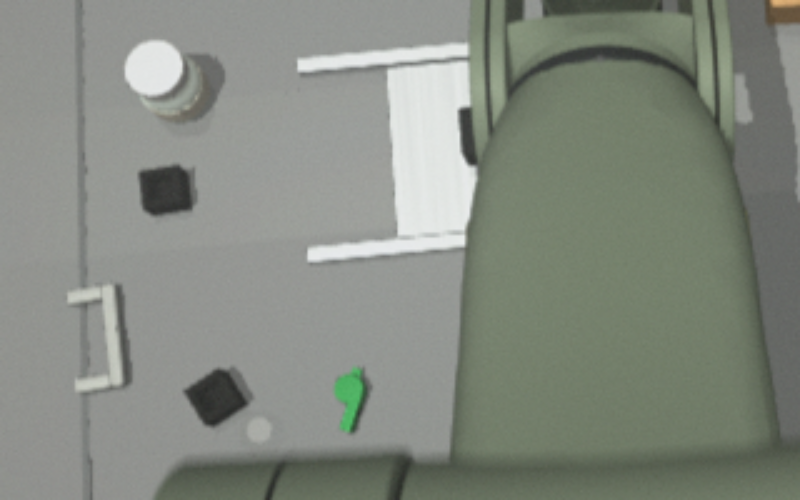

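Caps and pull are unmoved. The jar base is near (690,331), so I'll take this cap with the fingers closing along y to keep clear of it.

```bash
python3 -m crank '[{"grip":0.07,"x":0.03,"y":0,"z":0,"yaw":-0.12},{"grip":0.07,"x":0.06,"y":0,"z":0,"yaw":-0.24},{"grip":0.07,"x":0.09,"y":0,"z":0,"yaw":-0.36},{"grip":0.07,"x":0.12,"y":0,"z":0,"yaw":-0.48},{"grip":0.07,"x":0.15,"y":-0.01,"z":0,"yaw":-0.6}]'
python3 - <<'E'
from h import *
plan([(610,240,112,158),(607.5,343.6,90,183.8),(607.5,343.6,17,183.8)])
E
```

```text
time_s: 7.75
ee_pos: [613.1, 131.6, 118.1]
ee_rot: [179.8, 0.1, 124.7]
force: [-0.3, -0.6, 0.2]
gripper_width: 70.0
gripper_force: 0.0
x 0.0909 y 0.0591 z 0.0061 yaw -0.5815  (109 mm)
x 0.0411 y 0.0951 z 0.0220 yaw -0.4503  (106 mm)
x -0.0000 y 0.0000 z 0.0730 yaw -0.0000  (73 mm)
```

```bash
python3 -m crank '[{"grip":0.07,"x":0.018,"y":0.012,"z":0,"yaw":-0.12},{"grip":0.07,"x":0.036,"y":0.024,"z":0,"yaw":-0.24},{"grip":0.07,"x":0.054,"y":0.036,"z":0,"yaw":-0.36},{"grip":0.07,"x":0.073,"y":0.048,"z":0,"yaw":-0.48},{"grip":0.07,"x":0.091,"y":0.059,"z":0.006,"yaw":-0.581}]' 
python3 -m crank '[{"grip":0.07,"x":0.01,"y":0.025,"z":0,"yaw":-0.12},{"grip":0.07,"x":0.02,"y":0.05,"z":0,"yaw":-0.24},{"grip":0.07,"x":0.03,"y":0.075,"z":0,"yaw":-0.36},{"grip":0.07,"x":0.041,"y":0.095,"z":0.01,"yaw":-0.45},{"grip":0.07,"x":0.041,"y":0.095,"z":0.022,"yaw":-0.45}]' 
python3 -m crank '[{"grip":0.07,"x":0,"y":0,"z":0.03,"yaw":0},{"grip":0.07,"x":0,"y":0,"z":0.06,"yaw":0},{"grip":0.07,"x":0,"y":0,"z":0.073,"yaw":0},{"grip":0.07,"x":0,"y":0,"z":0.073,"yaw":0},{"grip":0.02,"x":0,"y":0,"z":0.073,"yaw":0}]' 
python3 -m crank '[{"grip":0.02,"x":0,"y":0,"z":0,"yaw":0},{"grip":0.02,"x":0,"y":0,"z":0,"yaw":0},{"grip":0.02,"x":0,"y":0,"z":0,"yaw":0},{"grip":0.02,"x":0,"y":0,"z":0,"yaw":0},{"grip":0.02,"x":0,"y":0,"z":-0.02,"yaw":0}]'
python3 - <<'E'
from h import *
plan([(610,343,100,180),(615,170,100,180),(620,-21,100,180),(620,-21,30,180)])
E
```

```text
time_s: 8.17
ee_pos: [609.7, 240.3, 113.0]
ee_rot: [179.8, 0.2, 158.0]
force: [-0.1, -0.2, -0.6]
gripper_width: 69.6
gripper_force: 0.0
time_s: 8.58
ee_pos: [607.3, 347.1, 90.6]
ee_rot: [179.8, 0.3, -176.2]
force: [-0.6, 1.0, -0.2]
gripper_width: 69.9
gripper_force: 0.0
time_s: 9.0
ee_pos: [607.2, 341.6, 16.5]
ee_rot: [180.0, 0.0, -176.6]
force: [0.6, 0.0, -0.1]
gripper_width: 65.9
gripper_force: 0.0
time_s: 9.42
ee_pos: [604.5, 340.7, 32.2]
ee_rot: [-179.8, -0.4, -176.6]
force: [-1.0, -0.1, 0.6]
gripper_width: 33.2
gripper_force: 0.0
x -0.0056 y 0.0020 z -0.0678 yaw 0.0600  (68 mm)
x -0.0050 y -0.1730 z -0.0000 yaw -0.0000  (173 mm)
x -0.0050 y -0.1910 z -0.0000 yaw -0.0000  (191 mm)
x 0.0000 y 0.0000 z 0.0700 yaw -0.0000  (70 mm)
```

The fingers weren't fully closed when I lifted, so I'll go back down and close.

```bash
python3 -m crank '[{"grip":0.02,"x":0,"y":0,"z":0,"yaw":0},{"grip":0.02,"x":0,"y":0,"z":0,"yaw":0},{"grip":0.02,"x":0,"y":0,"z":0,"yaw":0},{"grip":0.02,"x":0,"y":0,"z":0,"yaw":0},{"grip":0.02,"x":0,"y":0,"z":0,"yaw":0}]' 
python3 -c "
from h import *
snap('wrist','w2',(120,200,520,480),2)"
```

```text
time_s: 9.83
ee_pos: [606.6, 341.9, 35.3]
ee_rot: [-180.0, -0.1, -176.5]
force: [-0.1, 0.2, -0.3]
gripper_width: 31.6
gripper_force: 10.0
```

View pics/w2.png

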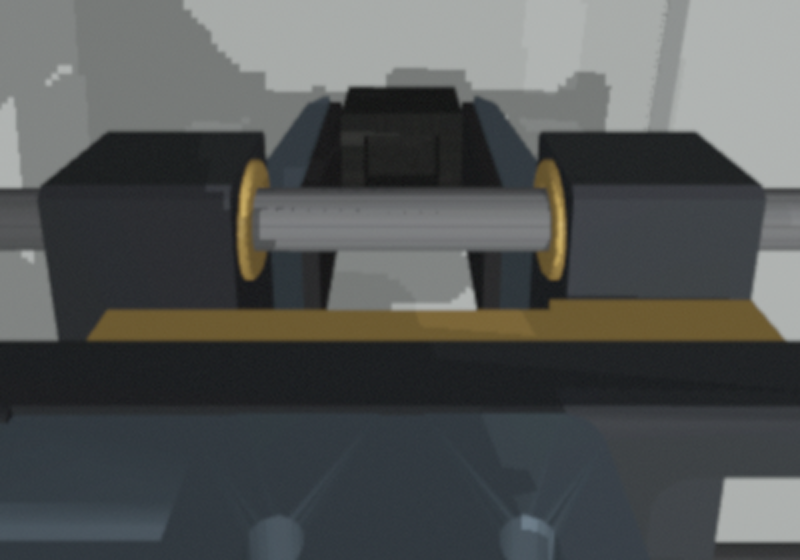

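The cap is held between the pads at (403,140) with 10 N at 31.6 mm. Carrying it to the funnel.

```bash
python3 -m crank '[{"grip":0.02,"x":0,"y":0,"z":-0.03,"yaw":0},{"grip":0.02,"x":0,"y":0,"z":-0.06,"yaw":0},{"grip":0.02,"x":-0.005,"y":0,"z":-0.085,"yaw":0.06},{"grip":0.02,"x":-0.005,"y":-0.02,"z":-0.085,"yaw":0.06},{"grip":0.02,"x":-0.005,"y":-0.05,"z":-0.085,"yaw":0.06}]' 
python3 -m crank '[{"grip":0.02,"x":0,"y":-0.036,"z":0,"yaw":0},{"grip":0.02,"x":0,"y":-0.072,"z":0,"yaw":0},{"grip":0.02,"x":0,"y":-0.108,"z":0,"yaw":0},{"grip":0.02,"x":0,"y":-0.144,"z":0,"yaw":0},{"grip":0.02,"x":0,"y":-0.18,"z":0,"yaw":0}]'
python3 - <<'E'
from h import *
plan([(621,-21,118,180),(621,-21,45,180)])
E
```

```text
time_s: 10.3
ee_pos: [616.0, 294.8, 122.8]
ee_rot: [179.8, 0.3, -179.8]
force: [0.3, -0.6, -1.3]
gripper_width: 32.1
gripper_force: 10.0
time_s: 10.72
ee_pos: [614.5, 110.8, 120.5]
ee_rot: [-180.0, -0.0, -180.0]
force: [1.6, 0.2, -0.0]
gripper_width: 31.8
gripper_force: 10.0
x -0.0064 y -0.1318 z 0.0025 yaw 0.0005  (132 mm)
x 0.0000 y 0.0000 z 0.0730 yaw -0.0000  (73 mm)
```

```bash
python3 -m crank '[{"grip":0.02,"x":-0.002,"y":-0.033,"z":0,"yaw":0},{"grip":0.02,"x":-0.004,"y":-0.066,"z":0,"yaw":0},{"grip":0.02,"x":-0.006,"y":-0.1,"z":0,"yaw":0},{"grip":0.02,"x":-0.006,"y":-0.132,"z":0,"yaw":0},{"grip":0.02,"x":-0.006,"y":-0.132,"z":0,"yaw":0}]' 
python3 -m crank '[{"grip":0.02,"x":0,"y":0,"z":0.03,"yaw":0},{"grip":0.02,"x":0,"y":0,"z":0.06,"yaw":0},{"grip":0.02,"x":0,"y":0,"z":0.074,"yaw":0},{"grip":0.02,"x":0,"y":0,"z":0.074,"yaw":0},{"grip":0.045,"x":0,"y":0,"z":0.074,"yaw":0}]' 
python3 -m crank '[{"grip":0.045,"x":0,"y":0,"z":0,"yaw":0},{"grip":0.045,"x":0,"y":0,"z":0,"yaw":0},{"grip":0.045,"x":0,"y":0,"z":0,"yaw":0},{"grip":0.06,"x":0,"y":0,"z":-0.03,"yaw":0},{"grip":0.06,"x":0,"y":0,"z":-0.06,"yaw":0}]'
python3 - <<'E'
from h import *
plan([(560,130,118,150),(490,260,100,118),(434.3,308.5,60,118),(434.3,308.5,17,118)])
E
```

```text
time_s: 11.13
ee_pos: [620.8, -25.1, 120.5]
ee_rot: [-179.9, -0.0, 179.8]
force: [0.2, 0.1, -0.0]
gripper_width: 31.9
gripper_force: 10.0
time_s: 11.55
ee_pos: [620.6, -19.1, 46.2]
ee_rot: [180.0, -0.1, -180.0]
force: [0.2, 0.2, 0.6]
gripper_width: 36.0
gripper_force: 0.0
time_s: 11.97
ee_pos: [620.0, -19.4, 106.9]
ee_rot: [180.0, -0.2, -180.0]
force: [1.8, 0.1, 0.4]
gripper_width: 55.7
gripper_force: 0.0
x 0.0599 y 0.1494 z -0.0111 yaw 0.5239  (161 mm)
x 0.1256 y 0.0776 z 0.0180 yaw 0.5585  (149 mm)
x 0.0690 y -0.0264 z 0.0400 yaw -0.0000  (84 mm)
x 0.0000 y 0.0000 z 0.0430 yaw -0.0000  (43 mm)
```

```bash
python3 -m crank '[{"grip":0.07,"x":0.012,"y":0.03,"z":-0.01,"yaw":0.105},{"grip":0.07,"x":0.024,"y":0.06,"z":-0.01,"yaw":0.21},{"grip":0.07,"x":0.036,"y":0.09,"z":-0.01,"yaw":0.315},{"grip":0.07,"x":0.048,"y":0.12,"z":-0.01,"yaw":0.42},{"grip":0.07,"x":0.06,"y":0.149,"z":-0.01,"yaw":0.524}]' 
python3 -m crank '[{"grip":0.07,"x":0.025,"y":0.015,"z":0,"yaw":0.112},{"grip":0.07,"x":0.05,"y":0.03,"z":0,"yaw":0.224},{"grip":0.07,"x":0.075,"y":0.045,"z":0,"yaw":0.335},{"grip":0.07,"x":0.1,"y":0.06,"z":0.01,"yaw":0.447},{"grip":0.07,"x":0.126,"y":0.078,"z":0.018,"yaw":0.558}]' 
python3 -m crank '[{"grip":0.07,"x":0.023,"y":-0.009,"z":0.01,"yaw":0},{"grip":0.07,"x":0.046,"y":-0.018,"z":0.02,"yaw":0},{"grip":0.07,"x":0.069,"y":-0.026,"z":0.03,"yaw":0},{"grip":0.07,"x":0.069,"y":-0.026,"z":0.04,"yaw":0},{"grip":0.07,"x":0.069,"y":-0.026,"z":0.04,"yaw":0}]'
python3 - <<'E'
from h import *
plan([(434.3,308.5,17,118)])
E
```

```text
time_s: 12.38
ee_pos: [560.7, 130.9, 118.3]
ee_rot: [179.9, 0.1, 149.7]
force: [-0.1, -0.4, 0.3]
gripper_width: 70.3
gripper_force: 0.0
time_s: 12.8
ee_pos: [490.6, 261.2, 100.2]
ee_rot: [179.8, 0.0, 117.7]
force: [0.6, 0.0, -0.8]
gripper_width: 69.9
gripper_force: 0.0
time_s: 13.22
ee_pos: [434.1, 308.9, 58.1]
ee_rot: [-179.9, 0.0, 118.2]
force: [0.7, -0.5, 0.6]
gripper_width: 69.9
gripper_force: 0.0
x -0.0004 y -0.0001 z 0.0411 yaw 0.0028  (41 mm)
```

```bash
python3 -m crank '[{"grip":0.07,"x":0,"y":0,"z":0.02,"yaw":0},{"grip":0.07,"x":0,"y":0,"z":0.042,"yaw":0},{"grip":0.07,"x":0,"y":0,"z":0.042,"yaw":0},{"grip":0.02,"x":0,"y":0,"z":0.042,"yaw":0},{"grip":0.02,"x":0,"y":0,"z":0.042,"yaw":0}]' 
python3 -m crank '[{"grip":0.02,"x":0,"y":0,"z":0,"yaw":0},{"grip":0.02,"x":0,"y":0,"z":0,"yaw":0},{"grip":0.02,"x":0,"y":0,"z":0,"yaw":0},{"grip":0.02,"x":0,"y":0,"z":0,"yaw":0},{"grip":0.02,"x":0,"y":0,"z":-0.04,"yaw":0}]'
python3 - <<'E'
from h import *
plan([(500,230,110,104),(560,90,110,90),(621,-20,110,90),(621,-20,26,90)])
E
```

```text
time_s: 13.63
ee_pos: [436.7, 308.7, 18.1]
ee_rot: [179.9, -0.0, 118.0]
force: [0.8, 0.0, -0.8]
gripper_width: 59.5
gripper_force: 0.0
time_s: 14.05
ee_pos: [431.4, 305.8, 51.6]
ee_rot: [-179.2, 0.1, 118.0]
force: [-0.3, 0.5, -1.2]
gripper_width: 31.8
gripper_force: 10.0
x -0.0992 y 0.0249 z -0.0584 yaw 0.2447  (118 mm)
x -0.1504 y 0.0243 z -0.0000 yaw 0.2443  (152 mm)
x -0.1100 y 0.0610 z -0.0000 yaw -0.0000  (126 mm)
x 0.0000 y 0.0000 z 0.0840 yaw -0.0000  (84 mm)
```

```bash
python3 -m crank '[{"grip":0.02,"x":-0.01,"y":0,"z":-0.03,"yaw":0.05},{"grip":0.02,"x":-0.03,"y":0.008,"z":-0.058,"yaw":0.1},{"grip":0.02,"x":-0.055,"y":0.014,"z":-0.058,"yaw":0.15},{"grip":0.02,"x":-0.08,"y":0.02,"z":-0.058,"yaw":0.2},{"grip":0.02,"x":-0.1,"y":0.025,"z":-0.058,"yaw":0.245}]' 
python3 -m crank '[{"grip":0.02,"x":-0.03,"y":0.005,"z":0,"yaw":0.05},{"grip":0.02,"x":-0.06,"y":0.01,"z":0,"yaw":0.1},{"grip":0.02,"x":-0.09,"y":0.015,"z":0,"yaw":0.15},{"grip":0.02,"x":-0.12,"y":0.02,"z":0,"yaw":0.2},{"grip":0.02,"x":-0.15,"y":0.024,"z":0,"yaw":0.244}]' 
python3 -m crank '[{"grip":0.02,"x":-0.027,"y":0.015,"z":0,"yaw":0},{"grip":0.02,"x":-0.055,"y":0.03,"z":0,"yaw":0},{"grip":0.02,"x":-0.083,"y":0.045,"z":0,"yaw":0},{"grip":0.02,"x":-0.11,"y":0.061,"z":0,"yaw":0},{"grip":0.02,"x":-0.11,"y":0.061,"z":0,"yaw":0}]'
python3 - <<'E'
from h import *
plan([(621,-20,26,90)])
E
```

```text
time_s: 14.47
ee_pos: [505.7, 231.1, 116.0]
ee_rot: [179.9, 0.0, 103.8]
force: [-0.7, 1.0, -0.9]
gripper_width: 32.3
gripper_force: 10.0
time_s: 14.88
ee_pos: [564.5, 91.0, 115.1]
ee_rot: [180.0, -0.0, 89.9]
force: [-0.2, 0.5, 0.4]
gripper_width: 31.8
gripper_force: 10.0
time_s: 15.3
ee_pos: [627.9, -22.4, 115.0]
ee_rot: [179.8, 0.1, 89.8]
force: [0.7, -0.4, 0.2]
gripper_width: 31.5
gripper_force: 10.0
x 0.0024 y -0.0069 z 0.0890 yaw -0.0038  (89 mm)
```

Drop, rise, then look straight down the funnel with the wrist camera from the −y side.

```bash
python3 -m crank '[{"grip":0.02,"x":0.001,"y":-0.003,"z":0.03,"yaw":0},{"grip":0.02,"x":0.001,"y":-0.003,"z":0.06,"yaw":0},{"grip":0.02,"x":0.001,"y":-0.003,"z":0.088,"yaw":0},{"grip":0.02,"x":0.001,"y":-0.003,"z":0.088,"yaw":0},{"grip":0.05,"x":0.001,"y":-0.003,"z":0.088,"yaw":0}]' 
python3 -m crank '[{"grip":0.05,"x":0,"y":0,"z":0,"yaw":0},{"grip":0.05,"x":0,"y":0,"z":0,"yaw":0},{"grip":0.05,"x":0,"y":0,"z":0,"yaw":0},{"grip":0.06,"x":0,"y":0,"z":-0.03,"yaw":0},{"grip":0.06,"x":0,"y":0,"z":-0.06,"yaw":0}]'
python3 - <<'E'
from h import *
plan([(615,30,140,135),(617.6,87.5,140,180),(540,20,160,180)])
E
```

```text
time_s: 15.72
ee_pos: [620.9, -16.1, 26.0]
ee_rot: [-179.8, -0.0, 90.0]
force: [0.5, -0.5, 1.2]
gripper_width: 36.3
gripper_force: 0.0
time_s: 16.13
ee_pos: [621.2, -16.5, 87.3]
ee_rot: [-179.9, -0.0, 90.0]
force: [0.5, -0.8, 0.5]
gripper_width: 58.9
gripper_force: 0.0
x 0.0465 y -0.0062 z -0.0527 yaw -0.7854  (70 mm)
x 0.0388 y 0.0425 z -0.0000 yaw -0.7854  (58 mm)
x 0.0776 y -0.0675 z -0.0200 yaw -0.0000  (105 mm)
```

```bash
python3 -m crank '[{"grip":0.06,"x":-0.01,"y":0,"z":-0.03,"yaw":0},{"grip":0.06,"x":-0.04,"y":0,"z":-0.06,"yaw":0},{"grip":0.06,"x":-0.07,"y":0,"z":-0.06,"yaw":0},{"grip":0.06,"x":-0.1,"y":0,"z":-0.06,"yaw":0},{"grip":0.06,"x":-0.1,"y":0,"z":-0.06,"yaw":0}]'
python3 - <<'E'
from h import *
snap('wrist','w3'); snap('top','t4')
im=cv2.imread('pics/t4_full.png')[170:350,60:400]; a=cv2.imread('pics/w3_full.png')
cv2.imwrite('pics/w3.png',np.vstack([cv2.resize(a[:300],(640,300)),cv2.resize(im,(640,300))[:300]]))
plan([(620,-30,140,135),(617.6,87.5,140,180),(617.6,87.5,29,180)])
E
```

```text
time_s: 16.55
ee_pos: [622.8, -121.5, 149.4]
ee_rot: [179.7, 0.2, 89.8]
force: [1.3, -0.2, -0.5]
gripper_width: 59.7
gripper_force: 0.0
x 0.0875 y -0.0024 z 0.0082 yaw -0.7876  (88 mm)
x 0.0848 y 0.0814 z -0.0000 yaw -0.7854  (118 mm)
x 0.0000 y 0.0000 z 0.1110 yaw -0.0000  (111 mm)
```

View pics/w3.png

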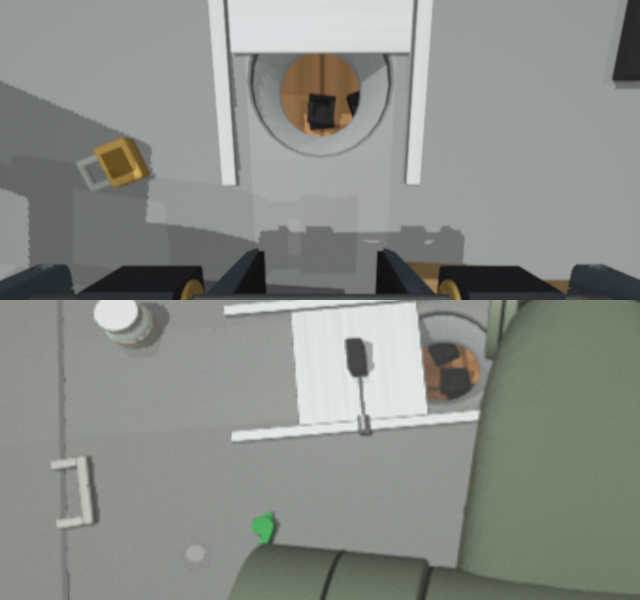

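The wrist picture (upper) shows the funnel clear with caps in the crate at (322,110) and (355,105). The top picture (lower) shows the pointer still at the clip and no caps left on the counter. Now shut the gate.

```bash
python3 -m crank '[{"grip":0.06,"x":0.01,"y":0,"z":0,"yaw":-0.12},{"grip":0.06,"x":0.03,"y":0,"z":0,"yaw":-0.24},{"grip":0.06,"x":0.05,"y":0,"z":0,"yaw":-0.36},{"grip":0.06,"x":0.07,"y":0,"z":0,"yaw":-0.48},{"grip":0.06,"x":0.09,"y":0,"z":0,"yaw":-0.6}]' 
python3 -m crank '[{"grip":0.06,"x":0.01,"y":0.01,"z":0,"yaw":-0.12},{"grip":0.06,"x":0.02,"y":0.02,"z":0,"yaw":-0.24},{"grip":0.06,"x":0.03,"y":0.03,"z":0,"yaw":-0.36},{"grip":0.06,"x":0.05,"y":0.04,"z":0,"yaw":-0.48},{"grip":0.06,"x":0.06,"y":0.05,"z":0,"yaw":-0.6}]'
python3 - <<'E'
from h import *
plan([(617.6,87.5,110,180),(617.6,87.5,29,180)])
E
```

```text
time_s: 17.07
ee_pos: [621.8, -24.3, 147.3]
ee_rot: [180.0, -0.0, 124.8]
force: [-0.3, 0.5, -0.1]
gripper_width: 60.1
gripper_force: 0.0
time_s: 17.48
ee_pos: [628.4, 54.3, 147.3]
ee_rot: [179.9, -0.1, 159.2]
force: [-0.0, 0.6, -0.7]
gripper_width: 59.9
gripper_force: 0.0
x 0.0219 y 0.0272 z 0.0373 yaw -0.3630  (51 mm)
x 0.0000 y 0.0000 z 0.0810 yaw -0.0000  (81 mm)
```

```bash
python3 -m crank '[{"grip":0.06,"x":0.01,"y":0.01,"z":0,"yaw":-0.12},{"grip":0.06,"x":0.022,"y":0.027,"z":0,"yaw":-0.24},{"grip":0.06,"x":0.022,"y":0.027,"z":0.02,"yaw":-0.363},{"grip":0.06,"x":0.022,"y":0.027,"z":0.037,"yaw":-0.363},{"grip":0.06,"x":0.022,"y":0.027,"z":0.037,"yaw":-0.363}]' 
python3 -m crank '[{"grip":0.06,"x":0,"y":0,"z":0.03,"yaw":0},{"grip":0.06,"x":0,"y":0,"z":0.06,"yaw":0},{"grip":0.06,"x":0,"y":0,"z":0.08,"yaw":0},{"grip":0.03,"x":0,"y":0,"z":0.08,"yaw":0},{"grip":0.01,"x":0,"y":0,"z":0.08,"yaw":0}]' 20
python3 -m crank '[{"grip":0.01,"x":0,"y":0,"z":0,"yaw":0},{"grip":0.01,"x":0,"y":0,"z":0,"yaw":0},{"grip":0.01,"x":0,"y":0,"z":0,"yaw":0},{"grip":0.01,"x":0,"y":0,"z":0,"yaw":0},{"grip":0.01,"x":0,"y":0,"z":0,"yaw":0}]' 20
python3 -m crank '[{"grip":0.01,"x":0,"y":-0.017,"z":0,"yaw":0},{"grip":0.01,"x":0,"y":-0.034,"z":0,"yaw":0},{"grip":0.01,"x":0,"y":-0.05,"z":0,"yaw":0},{"grip":0.01,"x":0,"y":-0.067,"z":0,"yaw":0},{"grip":0.01,"x":0,"y":-0.08,"z":0,"yaw":0}]'
```

```text
time_s: 17.9
ee_pos: [616.0, 85.9, 107.1]
ee_rot: [-180.0, -0.4, 179.7]
force: [-0.6, -0.4, -0.6]
gripper_width: 60.2
gripper_force: 0.0
time_s: 18.32
ee_pos: [618.6, 84.8, 30.1]
ee_rot: [180.0, -0.1, 179.6]
force: [-0.1, 0.4, 0.3]
gripper_width: 49.6
gripper_force: 0.0
time_s: 18.73
ee_pos: [620.0, 85.0, 31.6]
ee_rot: [179.9, 0.2, 179.6]
force: [-0.4, 2.5, 5.5]
gripper_width: 18.0
gripper_force: 20.0
time_s: 19.15
ee_pos: [620.0, 3.7, 31.6]
ee_rot: [180.0, 0.3, 179.6]
force: [1.6, 3.7, 5.2]
gripper_width: 17.7
gripper_force: 20.0
```

```bash
python3 -m crank '[{"grip":0.01,"x":0,"y":-0.002,"z":0,"yaw":0},{"grip":0.01,"x":0,"y":-0.004,"z":0,"yaw":0},{"grip":0.01,"x":0,"y":-0.005,"z":0,"yaw":0},{"grip":0.01,"x":0,"y":-0.006,"z":0,"yaw":0},{"grip":0.01,"x":0,"y":-0.006,"z":0,"yaw":0}]'
```

```text
time_s: 19.57
ee_pos: [620.0, -0.4, 31.6]
ee_rot: [179.9, 0.3, 179.6]
force: [2.0, 7.4, 5.8]
gripper_width: 18.1
gripper_force: 20.0
```

```bash
python3 -m crank '[{"grip":0.01,"x":0,"y":-0.001,"z":0,"yaw":0},{"grip":0.01,"x":0,"y":-0.002,"z":0,"yaw":0},{"grip":0.01,"x":0,"y":-0.003,"z":0,"yaw":0},{"grip":0.01,"x":0,"y":-0.003,"z":0,"yaw":0},{"grip":0.01,"x":0,"y":-0.003,"z":0,"yaw":0}]'
```

```text
time_s: 19.98
ee_pos: [620.0, -0.4, 31.5]
ee_rot: [179.6, 0.3, 179.5]
force: [3.0, 16.5, 7.1]
gripper_width: 18.0
gripper_force: 20.0
```

It holds at y = −0.4 while the force climbs to 16 N, so the gate is against its stop. Release and look at the padlock.

```bash
python3 -m crank '[{"grip":0.04,"x":0,"y":0,"z":0,"yaw":0},{"grip":0.04,"x":0,"y":0,"z":0,"yaw":0},{"grip":0.05,"x":0,"y":0,"z":-0.02,"yaw":0},{"grip":0.06,"x":0,"y":0,"z":-0.06,"yaw":0},{"grip":0.06,"x":0.0,"y":0,"z":-0.1,"yaw":0}]'
python3 -m crank '[{"grip":0.07,"x":0.03,"y":-0.01,"z":-0.02,"yaw":0},{"grip":0.07,"x":0.06,"y":-0.02,"z":-0.02,"yaw":0},{"grip":0.07,"x":0.09,"y":-0.03,"z":-0.02,"yaw":0},{"grip":0.07,"x":0.1,"y":-0.03,"z":-0.02,"yaw":0},{"grip":0.07,"x":0.1,"y":-0.03,"z":-0.02,"yaw":0}]'
python3 - <<'E'
from h import *
import json
m=camera_model('wrist'); snap('wrist','w4',(100,0,580,300),1.6)
json.dump({k:np.array(v).tolist() for k,v in m.items()},open('w4.json','w'))
print(state()['ee_pos'])
E
```

```text
time_s: 20.4
ee_pos: [616.0, -5.6, 129.0]
ee_rot: [-179.9, -0.4, 179.5]
force: [0.2, 1.5, 0.0]
gripper_width: 48.3
gripper_force: 0.0
time_s: 20.82
ee_pos: [514.6, -34.8, 149.8]
ee_rot: [-180.0, -0.2, 179.5]
force: [-0.8, 0.3, 0.0]
gripper_width: 70.1
gripper_force: 0.0
[517.0631031  -34.54018972 149.98350424]
```

View pics/w4.png

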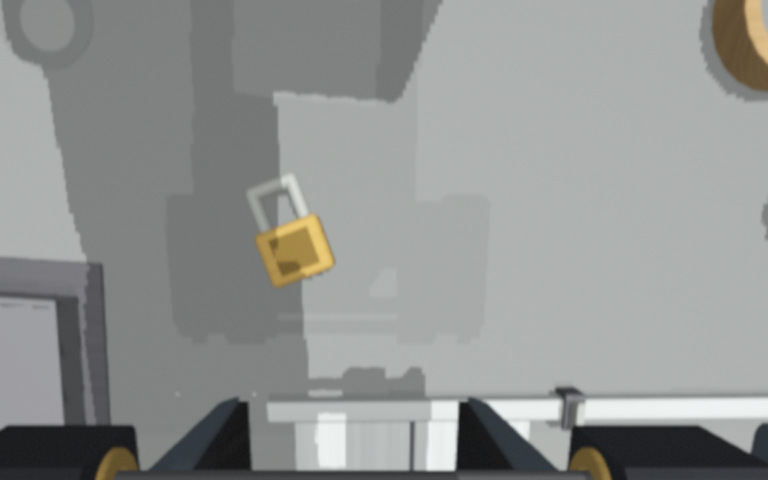

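The padlock is at (293,250) in this view with its shackle end at (271,181). Compute its pose.

Run:
```python
from h import *
import json
m={k:np.array(v) for k,v in json.load(open('w4.json')).items()}
W=lambda x,y,z:px2w(m,100+x/1.6,y/1.6,z).round(1)[:2]
b=W(293,250,18);s=W(271,182,14);print(b,s,np.degrees(np.arctan2(*(s-b)[::-1])),'gatept',W(413,430,8))
plan([(b[0],b[1],70,199.6),(b[0],b[1],17,199.6)])
```

```text
[450.4 -67.6] [415.8 -78.2] -162.96711550611937 gatept [555.8  -1. ]
x 0.0664 y -0.0337 z 0.0800 yaw -0.3510  (109 mm)
x -0.0000 y 0.0000 z 0.0530 yaw -0.0000  (53 mm)
```

```bash
python3 -m crank '[{"grip":0.07,"x":0.015,"y":-0.008,"z":0.02,"yaw":-0.1},{"grip":0.07,"x":0.03,"y":-0.016,"z":0.04,"yaw":-0.2},{"grip":0.07,"x":0.045,"y":-0.024,"z":0.06,"yaw":-0.3},{"grip":0.07,"x":0.066,"y":-0.034,"z":0.08,"yaw":-0.335},{"grip":0.07,"x":0.066,"y":-0.034,"z":0.08,"yaw":-0.335}]' 30
python3 -m crank '[{"grip":0.07,"x":0,"y":0,"z":0.025,"yaw":0},{"grip":0.07,"x":0,"y":0,"z":0.053,"yaw":0},{"grip":0.07,"x":0,"y":0,"z":0.053,"yaw":0},{"grip":0.02,"x":0,"y":0,"z":0.053,"yaw":0},{"grip":0.02,"x":0,"y":0,"z":0.053,"yaw":0}]' 
python3 -m crank '[{"grip":0.02,"x":0,"y":0,"z":0,"yaw":0},{"grip":0.02,"x":0,"y":0,"z":0,"yaw":0},{"grip":0.02,"x":0,"y":0,"z":0,"yaw":0},{"grip":0.02,"x":0,"y":0,"z":-0.02,"yaw":0},{"grip":0.02,"x":0,"y":0,"z":-0.05,"yaw":0}]'
python3 - <<'E'
from h import *
plan([(500,-150,95,185),(544,-241.7,95,174.7),(544,-241.7,28,174.7)])
E
```

```text
time_s: 21.28
ee_pos: [446.1, -67.6, 66.0]
ee_rot: [179.7, -0.6, -161.2]
force: [-0.4, 0.4, -0.5]
gripper_width: 70.3
gripper_force: 0.0
time_s: 21.7
ee_pos: [453.1, -67.4, 16.7]
ee_rot: [-180.0, 0.0, -161.2]
force: [0.1, 0.7, 1.0]
gripper_width: 58.9
gripper_force: 0.0
time_s: 22.12
ee_pos: [449.2, -67.0, 65.4]
ee_rot: [179.8, -0.4, -161.3]
force: [0.3, -0.5, -1.7]
gripper_width: 35.7
gripper_force: 30.0
x -0.0215 y -0.0950 z -0.0296 yaw 0.2399  (102 mm)
x -0.0358 y -0.0952 z -0.0000 yaw 0.1798  (102 mm)
x 0.0000 y 0.0000 z 0.0670 yaw -0.0000  (67 mm)
```

```bash
python3 -m crank '[{"grip":0.02,"x":-0.004,"y":-0.02,"z":-0.02,"yaw":0.05},{"grip":0.02,"x":-0.008,"y":-0.04,"z":-0.03,"yaw":0.1},{"grip":0.02,"x":-0.012,"y":-0.06,"z":-0.03,"yaw":0.15},{"grip":0.02,"x":-0.018,"y":-0.08,"z":-0.03,"yaw":0.2},{"grip":0.02,"x":-0.0215,"y":-0.095,"z":-0.03,"yaw":0.24}]' 
python3 -m crank '[{"grip":0.02,"x":-0.01,"y":-0.025,"z":0,"yaw":0.05},{"grip":0.02,"x":-0.02,"y":-0.05,"z":0,"yaw":0.1},{"grip":0.02,"x":-0.03,"y":-0.075,"z":0,"yaw":0.15},{"grip":0.02,"x":-0.036,"y":-0.095,"z":0,"yaw":0.18},{"grip":0.02,"x":-0.036,"y":-0.095,"z":0,"yaw":0.18}]'
python3 - <<'E'
from h import *
plan([(544,-241.7,26,174.7)])
E
```

```text
time_s: 22.53
ee_pos: [503.4, -151.8, 97.4]
ee_rot: [-180.0, 0.1, -175.2]
force: [0.2, 1.2, -1.8]
gripper_width: 35.3
gripper_force: 30.0
time_s: 22.95
ee_pos: [548.4, -245.7, 96.8]
ee_rot: [-179.9, 0.2, 174.5]
force: [1.2, 0.5, -1.4]
gripper_width: 35.6
gripper_force: 30.0
x 0.0047 y 0.0035 z 0.0708 yaw -0.0034  (71 mm)
```

```bash
python3 -m crank '[{"grip":0.02,"x":0.002,"y":0.001,"z":0,"yaw":0},{"grip":0.02,"x":0.002,"y":0.001,"z":0.03,"yaw":0},{"grip":0.02,"x":0.002,"y":0.001,"z":0.055,"yaw":0},{"grip":0.02,"x":0.002,"y":0.001,"z":0.07,"yaw":0},{"grip":0.02,"x":0.002,"y":0.001,"z":0.07,"yaw":0}]' 
python3 -m crank '[{"grip":0.045,"x":0,"y":0,"z":0,"yaw":0},{"grip":0.045,"x":0,"y":0,"z":0,"yaw":0},{"grip":0.045,"x":0,"y":0,"z":0,"yaw":0},{"grip":0.045,"x":0,"y":0,"z":-0.03,"yaw":0},{"grip":0.045,"x":0,"y":0,"z":-0.07,"yaw":0}]'
python3 - <<'E'
from h import *
im=cv2.imread('pics/w3_full.png')
plan([(500,-110,110,160),(460,50,110,130),(428,198,90,110)])
E
```

```text
time_s: 23.37
ee_pos: [543.5, -239.1, 26.1]
ee_rot: [179.9, -0.1, 174.7]
force: [-0.0, 0.3, -1.4]
gripper_width: 35.7
gripper_force: 30.0
time_s: 23.78
ee_pos: [542.1, -239.3, 94.7]
ee_rot: [179.8, -0.5, 174.7]
force: [0.1, -0.2, -0.2]
gripper_width: 45.4
gripper_force: 0.0
x 0.0539 y 0.1249 z -0.0153 yaw 0.2565  (137 mm)
x 0.0923 y 0.1367 z -0.0000 yaw 0.5236  (165 mm)
x 0.1339 y 0.0706 z 0.0200 yaw 0.3491  (153 mm)
```

```bash
python3 -m crank '[{"grip":0.06,"x":0.01,"y":0.025,"z":-0.02,"yaw":0.05},{"grip":0.06,"x":0.02,"y":0.05,"z":-0.02,"yaw":0.1},{"grip":0.06,"x":0.03,"y":0.075,"z":-0.02,"yaw":0.15},{"grip":0.06,"x":0.042,"y":0.1,"z":-0.02,"yaw":0.2},{"grip":0.06,"x":0.054,"y":0.125,"z":-0.02,"yaw":0.256}]' 
python3 -m crank '[{"grip":0.06,"x":0.01,"y":0.03,"z":0,"yaw":0},{"grip":0.06,"x":0.02,"y":0.06,"z":0,"yaw":0},{"grip":0.06,"x":0.03,"y":0.09,"z":0,"yaw":0},{"grip":0.06,"x":0.04,"y":0.12,"z":0,"yaw":0},{"grip":0.06,"x":0.04,"y":0.12,"z":0,"yaw":0}]'
python3 - <<'E'
from h import *
snap('top','t5')
def green(f):
    a=cv2.imread(f).astype(int); g=((a[:,:,1]-np.maximum(a[:,:,0],a[:,:,2]))>40).astype(np.uint8)
    n,l,s,c=cv2.connectedComponentsWithStats(g); k=1+np.argmax(s[1:,4]); M=cv2.moments((l==k).astype(np.uint8),True)
    return s[k],c[k],np.degrees(.5*np.arctan2(2*M['mu11'],M['mu20']-M['mu02']))
print(green('pics/t1_full.png'),green('pics/t5_full.png'))
a=cv2.imread('pics/t1_full.png')[250:315,75:120].astype(int);b=cv2.imread('pics/t5_full.png')[250:315,75:120].astype(int); print('pull diff',np.abs(a-b).max(2).mean(),(np.abs(a-b).max(2)>40).sum())
plan([(426,203.5,70,160),(426,203.5,17,160)])
E
```

```text
time_s: 24.2
ee_pos: [501.9, -110.1, 117.6]
ee_rot: [180.0, 0.1, 159.9]
force: [0.8, 0.9, 0.3]
gripper_width: 60.1
gripper_force: 0.0
time_s: 24.62
ee_pos: [505.7, 19.6, 117.5]
ee_rot: [179.9, 0.0, 160.3]
force: [-1.3, 0.2, 0.4]
gripper_width: 59.6
gripper_force: 0.0
(array([194, 297,  11,  26, 170], dtype=int32), array([199.33529412, 308.26470588]), np.float64(-85.7260418617177)) (array([194, 297,  11,  26, 178], dtype=int32), array([199.38764045, 308.20786517]), np.float64(-85.62873424383827))
pull diff 11.067692307692308 0
x 0.1378 y 0.1482 z 0.0474 yaw 0.0047  (208 mm)
x 0.0000 y 0.0000 z 0.0530 yaw -0.0000  (53 mm)
```

Whistle and pull have not moved. Taking the whistle.

```bash
python3 -m crank '[{"grip":0.06,"x":0.026,"y":0.028,"z":0,"yaw":0},{"grip":0.06,"x":0.052,"y":0.056,"z":0,"yaw":0},{"grip":0.06,"x":0.078,"y":0.084,"z":0,"yaw":0},{"grip":0.06,"x":0.104,"y":0.112,"z":0,"yaw":0},{"grip":0.06,"x":0.13,"y":0.14,"z":0.02,"yaw":0}]' 15
python3 -m crank '[{"grip":0.06,"x":0.008,"y":0.008,"z":0.01,"yaw":0},{"grip":0.06,"x":0.008,"y":0.008,"z":0.03,"yaw":0},{"grip":0.06,"x":0.008,"y":0.008,"z":0.03,"yaw":0},{"grip":0.06,"x":0.008,"y":0.008,"z":0.03,"yaw":0},{"grip":0.06,"x":0.008,"y":0.008,"z":0.03,"yaw":0}]'
python3 - <<'E'
from h import *
plan([(426,203.5,17,160)])
E
```

```text
time_s: 25.08
ee_pos: [434.0, 191.5, 100.5]
ee_rot: [179.7, 0.4, 159.9]
force: [0.5, 0.2, -0.8]
gripper_width: 60.0
gripper_force: 0.0
time_s: 25.5
ee_pos: [428.2, 199.6, 68.4]
ee_rot: [180.0, 0.1, 159.9]
force: [-0.2, 0.3, -0.3]
gripper_width: 59.8
gripper_force: 0.0
x 0.0034 y 0.0029 z 0.0514 yaw -0.0009  (52 mm)
```

```bash
python3 -m crank '[{"grip":0.06,"x":0.0034,"y":0.003,"z":0.025,"yaw":0},{"grip":0.06,"x":0.0034,"y":0.003,"z":0.051,"yaw":0},{"grip":0.06,"x":0.0034,"y":0.003,"z":0.051,"yaw":0},{"grip":0.01,"x":0.0034,"y":0.003,"z":0.051,"yaw":0},{"grip":0.01,"x":0.0034,"y":0.003,"z":0.051,"yaw":0}]' 
python3 -m crank '[{"grip":0.01,"x":0,"y":0,"z":0,"yaw":0},{"grip":0.01,"x":0,"y":0,"z":0,"yaw":0},{"grip":0.01,"x":0,"y":0,"z":0,"yaw":0},{"grip":0.01,"x":0,"y":0,"z":0,"yaw":0},{"grip":0.01,"x":0,"y":0,"z":-0.03,"yaw":0}]'
python3 - <<'E'
from h import *
plan([(450,110,115,160),(485,-60,115,165),(500,-230,115,170),(519,-380,115,174.7),(525,-434.5,80,174.7),(525,-434.5,26,174.7)])
E
```

```text
time_s: 25.92
ee_pos: [426.0, 204.0, 17.9]
ee_rot: [179.9, 0.1, 160.0]
force: [0.5, -0.6, 0.5]
gripper_width: 50.0
gripper_force: 0.0
time_s: 26.33
ee_pos: [422.0, 202.7, 43.5]
ee_rot: [-179.6, -0.4, 160.0]
force: [-0.4, 1.5, -0.5]
gripper_width: 23.4
gripper_force: 15.0
x -0.0580 y -0.0775 z -0.0715 yaw 0.0003  (120 mm)
x -0.0910 y -0.1478 z -0.0000 yaw -0.0873  (174 mm)
x -0.0585 y -0.1603 z -0.0000 yaw -0.0873  (171 mm)
x -0.0448 y -0.1444 z -0.0000 yaw -0.0820  (151 mm)
x -0.0110 y -0.0537 z 0.0350 yaw -0.0000  (65 mm)
x 0.0000 y 0.0000 z 0.0540 yaw -0.0000  (54 mm)
```

```bash
python3 -m crank '[{"grip":0.01,"x":0,"y":0,"z":-0.03,"yaw":0},{"grip":0.01,"x":-0.01,"y":-0.015,"z":-0.06,"yaw":0},{"grip":0.01,"x":-0.028,"y":-0.037,"z":-0.07,"yaw":0},{"grip":0.01,"x":-0.043,"y":-0.057,"z":-0.07,"yaw":0},{"grip":0.01,"x":-0.058,"y":-0.078,"z":-0.07,"yaw":0}]' 
python3 -m crank '[{"grip":0.01,"x":-0.018,"y":-0.03,"z":0,"yaw":-0.02},{"grip":0.01,"x":-0.036,"y":-0.06,"z":0,"yaw":-0.04},{"grip":0.01,"x":-0.054,"y":-0.09,"z":0,"yaw":-0.06},{"grip":0.01,"x":-0.073,"y":-0.12,"z":0,"yaw":-0.08},{"grip":0.01,"x":-0.091,"y":-0.148,"z":0,"yaw":-0.087}]' 
python3 -m crank '[{"grip":0.01,"x":-0.012,"y":-0.032,"z":0,"yaw":-0.02},{"grip":0.01,"x":-0.024,"y":-0.064,"z":0,"yaw":-0.04},{"grip":0.01,"x":-0.036,"y":-0.096,"z":0,"yaw":-0.06},{"grip":0.01,"x":-0.048,"y":-0.128,"z":0,"yaw":-0.08},{"grip":0.01,"x":-0.058,"y":-0.16,"z":0,"yaw":-0.087}]' 
python3 -m crank '[{"grip":0.01,"x":-0.01,"y":-0.03,"z":0,"yaw":-0.02},{"grip":0.01,"x":-0.02,"y":-0.06,"z":0,"yaw":-0.04},{"grip":0.01,"x":-0.03,"y":-0.09,"z":0,"yaw":-0.06},{"grip":0.01,"x":-0.04,"y":-0.12,"z":0,"yaw":-0.08},{"grip":0.01,"x":-0.045,"y":-0.144,"z":0,"yaw":-0.082}]' 
python3 -m crank '[{"grip":0.01,"x":-0.005,"y":-0.027,"z":0,"yaw":0},{"grip":0.01,"x":-0.011,"y":-0.054,"z":0,"yaw":0},{"grip":0.01,"x":-0.011,"y":-0.054,"z":0,"yaw":0},{"grip":0.01,"x":-0.011,"y":-0.054,"z":0,"yaw":0},{"grip":0.01,"x":-0.011,"y":-0.054,"z":0,"yaw":0}]'
python3 - <<'E'
from h import *
plan([(525,-434.5,25,174.7)])
E
```

```text
time_s: 26.75
ee_pos: [453.8, 110.4, 118.0]
ee_rot: [179.9, 0.1, 160.1]
force: [-0.2, -0.7, -0.7]
gripper_width: 22.9
gripper_force: 15.0
time_s: 27.17
ee_pos: [487.8, -61.0, 116.8]
ee_rot: [180.0, 0.0, 165.0]
force: [1.0, 0.1, -0.2]
gripper_width: 23.5
gripper_force: 15.0
time_s: 27.58
ee_pos: [502.5, -230.5, 116.7]
ee_rot: [180.0, 0.0, 170.0]
force: [0.4, -0.1, -0.8]
gripper_width: 23.7
gripper_force: 15.0
time_s: 28.0
ee_pos: [522.1, -380.7, 116.5]
ee_rot: [-180.0, 0.0, 174.7]
force: [-0.0, -0.2, -0.0]
gripper_width: 23.2
gripper_force: 15.0
time_s: 28.42
ee_pos: [527.3, -432.4, 116.2]
ee_rot: [179.9, -0.1, 174.7]
force: [0.2, 0.3, -0.6]
gripper_width: 23.6
gripper_force: 15.0
x 0.0021 y -0.0024 z 0.0912 yaw -0.0005  (91 mm)
```

```bash
python3 -m crank '[{"grip":0.01,"x":0.001,"y":-0.001,"z":0.03,"yaw":0},{"grip":0.01,"x":0.001,"y":-0.001,"z":0.06,"yaw":0},{"grip":0.01,"x":0.001,"y":-0.001,"z":0.09,"yaw":0},{"grip":0.01,"x":0.001,"y":-0.001,"z":0.09,"yaw":0},{"grip":0.01,"x":0.001,"y":-0.001,"z":0.09,"yaw":0}]' 
python3 -m crank '[{"grip":0.035,"x":0,"y":0,"z":0,"yaw":0},{"grip":0.035,"x":0,"y":0,"z":0,"yaw":0},{"grip":0.035,"x":0,"y":0,"z":0,"yaw":0},{"grip":0.035,"x":0,"y":0,"z":-0.03,"yaw":0},{"grip":0.035,"x":0,"y":0,"z":-0.07,"yaw":0}]'
python3 - <<'E'
from h import *
plan([(500,-280,120,175),(490,-110,120,175),(485,70,120,178),(485,240,120,182),(492,389.3,100,184),(492,389.3,17,184)])
E
```

```text
time_s: 28.83
ee_pos: [526.2, -432.3, 26.0]
ee_rot: [179.9, -0.2, 174.7]
force: [-0.2, -0.3, 0.4]
gripper_width: 23.3
gripper_force: 15.0
time_s: 29.25
ee_pos: [524.8, -432.3, 94.6]
ee_rot: [179.7, -0.4, 174.7]
force: [-0.2, -0.5, -0.4]
gripper_width: 35.3
gripper_force: 0.0
x 0.0388 y 0.1493 z -0.0254 yaw -0.0055  (156 mm)
x 0.0248 y 0.1685 z -0.0000 yaw -0.0000  (170 mm)
x 0.0207 y 0.1789 z -0.0000 yaw -0.0524  (180 mm)
x 0.0059 y 0.1699 z -0.0000 yaw -0.0698  (170 mm)
x -0.0122 y 0.1490 z 0.0200 yaw -0.0349  (151 mm)
x -0.0000 y 0.0000 z 0.0830 yaw -0.0000  (83 mm)
```

```bash
python3 -m crank '[{"grip":0.04,"x":0.008,"y":0.03,"z":-0.02,"yaw":0},{"grip":0.04,"x":0.016,"y":0.06,"z":-0.025,"yaw":0},{"grip":0.04,"x":0.024,"y":0.09,"z":-0.025,"yaw":0},{"grip":0.04,"x":0.032,"y":0.12,"z":-0.025,"yaw":0},{"grip":0.04,"x":0.039,"y":0.149,"z":-0.025,"yaw":0}]' 30
python3 -m crank '[{"grip":0.04,"x":0.005,"y":0.034,"z":0,"yaw":0},{"grip":0.04,"x":0.01,"y":0.068,"z":0,"yaw":0},{"grip":0.04,"x":0.015,"y":0.102,"z":0,"yaw":0},{"grip":0.04,"x":0.02,"y":0.136,"z":0,"yaw":0},{"grip":0.04,"x":0.025,"y":0.17,"z":0,"yaw":0}]' 
python3 -m crank '[{"grip":0.04,"x":0.004,"y":0.036,"z":0,"yaw":-0.01},{"grip":0.04,"x":0.008,"y":0.072,"z":0,"yaw":-0.02},{"grip":0.04,"x":0.012,"y":0.108,"z":0,"yaw":-0.03},{"grip":0.04,"x":0.016,"y":0.144,"z":0,"yaw":-0.04},{"grip":0.04,"x":0.02,"y":0.18,"z":0,"yaw":-0.052}]' 
python3 -m crank '[{"grip":0.04,"x":0.001,"y":0.034,"z":0,"yaw":-0.02},{"grip":0.04,"x":0.002,"y":0.068,"z":0,"yaw":-0.04},{"grip":0.04,"x":0.003,"y":0.102,"z":0,"yaw":-0.06},{"grip":0.04,"x":0.004,"y":0.136,"z":0,"yaw":-0.07},{"grip":0.04,"x":0.006,"y":0.17,"z":0,"yaw":-0.07}]'
python3 - <<'E'
from h import *
import json
m=camera_model('wrist'); snap('wrist','w5',None,1.25)
snap('top','t6')
json.dump({k:np.array(v).tolist() for k,v in m.items()},open('w5.json','w'))
plan([(492,389.3,100,184)])
E
```

```text
time_s: 29.67
ee_pos: [501.3, -280.8, 123.2]
ee_rot: [-180.0, 0.1, 174.7]
force: [0.7, 1.0, -0.4]
gripper_width: 40.4
gripper_force: 0.0
time_s: 30.08
ee_pos: [492.5, -109.0, 122.9]
ee_rot: [-180.0, 0.1, 174.7]
force: [0.0, 0.2, 0.5]
gripper_width: 40.0
gripper_force: 0.0
time_s: 30.5
ee_pos: [489.3, 72.4, 123.0]
ee_rot: [180.0, 0.1, 177.7]
force: [0.8, -0.2, -0.4]
gripper_width: 40.3
gripper_force: 0.0
time_s: 30.92
ee_pos: [490.4, 242.6, 123.0]
ee_rot: [179.9, 0.1, -178.3]
force: [0.8, -0.2, -0.3]
gripper_width: 40.2
gripper_force: 0.0
x -0.0061 y 0.1440 z 0.0229 yaw -0.0361  (146 mm)
```

View pics/w5.png

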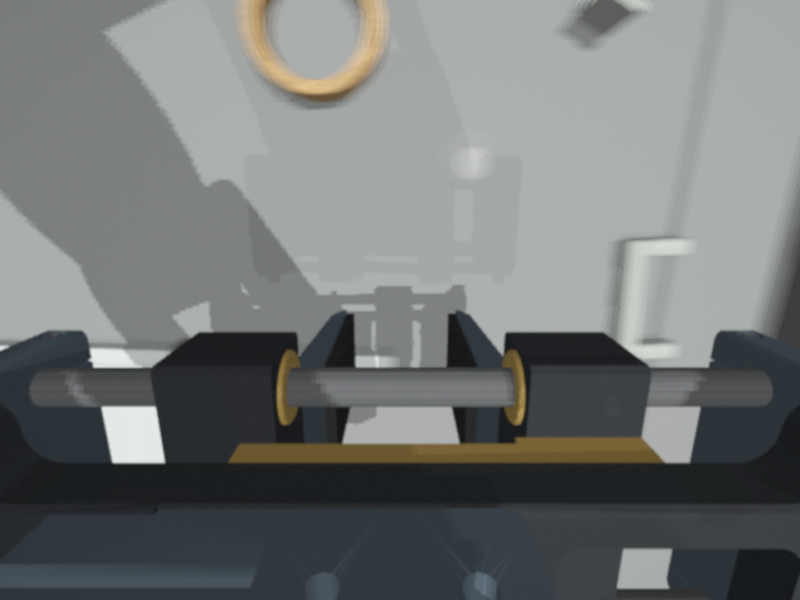

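The pull is still in place (bar at about (632,295), motion-blurred). Continue to the grasp.

```bash
python3 -m crank '[{"grip":0.04,"x":-0.001,"y":0.03,"z":0,"yaw":-0.01},{"grip":0.04,"x":-0.003,"y":0.06,"z":0,"yaw":-0.02},{"grip":0.04,"x":-0.004,"y":0.09,"z":0.01,"yaw":-0.03},{"grip":0.04,"x":-0.004,"y":0.12,"z":0.02,"yaw":-0.036},{"grip":0.04,"x":-0.004,"y":0.146,"z":0.03,"yaw":-0.036}]'
python3 -m crank '[{"grip":0.04,"x":0,"y":0,"z":0.02,"yaw":0},{"grip":0.04,"x":0,"y":0,"z":0.03,"yaw":0},{"grip":0.04,"x":0,"y":0,"z":0.03,"yaw":0},{"grip":0.04,"x":0,"y":0,"z":0.03,"yaw":0},{"grip":0.04,"x":0,"y":0,"z":0.03,"yaw":0}]'
python3 - <<'E'
from h import *
import json
m={k:np.array(v) for k,v in json.load(open('w5.json')).items()}
print(px2w(m,632/1.25,295/1.25,14))
plan([(492,389.3,17,184)])
E
```

```text
time_s: 31.43
ee_pos: [490.4, 387.9, 92.6]
ee_rot: [179.9, 0.1, -176.3]
force: [0.2, 0.4, 0.4]
gripper_width: 39.8
gripper_force: 0.0
time_s: 31.85
ee_pos: [490.7, 386.0, 62.8]
ee_rot: [180.0, 0.1, -176.3]
force: [0.3, 0.7, -0.6]
gripper_width: 40.0
gripper_force: 0.0
[486.26748274 394.33971038  14.        ]
x -0.0015 y 0.0032 z 0.0458 yaw -0.0059  (46 mm)
```

```bash
python3 -m crank '[{"grip":0.04,"x":0,"y":0.004,"z":0.02,"yaw":0},{"grip":0.04,"x":0,"y":0.004,"z":0.046,"yaw":0},{"grip":0.04,"x":0,"y":0.004,"z":0.046,"yaw":0},{"grip":0.04,"x":0,"y":0.004,"z":0.046,"yaw":0},{"grip":0.005,"x":0,"y":0.004,"z":0.046,"yaw":0}]'
python3 -m crank '[{"grip":0.005,"x":0,"y":0,"z":0,"yaw":0},{"grip":0.005,"x":0,"y":0,"z":0,"yaw":0},{"grip":0.005,"x":0,"y":0,"z":0,"yaw":0},{"grip":0.005,"x":0,"y":0,"z":0,"yaw":0},{"grip":0.005,"x":0,"y":0,"z":0,"yaw":0}]' 40
python3 -m crank '[{"grip":0.005,"x":0,"y":0,"z":-0.02,"yaw":0},{"grip":0.005,"x":0,"y":0,"z":-0.05,"yaw":0},{"grip":0.005,"x":0,"y":0,"z":-0.08,"yaw":0},{"grip":0.005,"x":0,"y":0,"z":-0.1,"yaw":0},{"grip":0.005,"x":0,"y":0,"z":-0.1,"yaw":0}]'
python3 - <<'E'
from h import *
snap('wrist','w6',(120,100,520,400),2)
plan([(485,240,120,182),(485,70,120,179),(490,-110,120,177),(505,-260,120,175),(525.3,-345.2,120,175)])
E
```

```text
time_s: 32.27
ee_pos: [490.3, 390.5, 16.8]
ee_rot: [180.0, 0.1, -176.3]
force: [0.2, -0.4, -0.1]
gripper_width: 36.1
gripper_force: 0.0
time_s: 32.68
ee_pos: [489.9, 390.9, 16.2]
ee_rot: [180.0, 0.0, -176.3]
force: [-0.4, 0.4, 2.1]
gripper_width: 11.5
gripper_force: 40.0
time_s: 33.1
ee_pos: [491.9, 392.4, 120.4]
ee_rot: [179.7, 0.4, -176.3]
force: [0.1, -0.1, -0.9]
gripper_width: 11.8
gripper_force: 40.0
x 0.0156 y -0.1508 z -0.0023 yaw 0.0304  (152 mm)
x 0.0059 y -0.1699 z -0.0000 yaw 0.0524  (170 mm)
x -0.0081 y -0.1799 z -0.0000 yaw 0.0349  (180 mm)
x -0.0228 y -0.1490 z -0.0000 yaw 0.0349  (151 mm)
x -0.0276 y -0.0831 z -0.0000 yaw -0.0000  (88 mm)
```

View pics/w6.png

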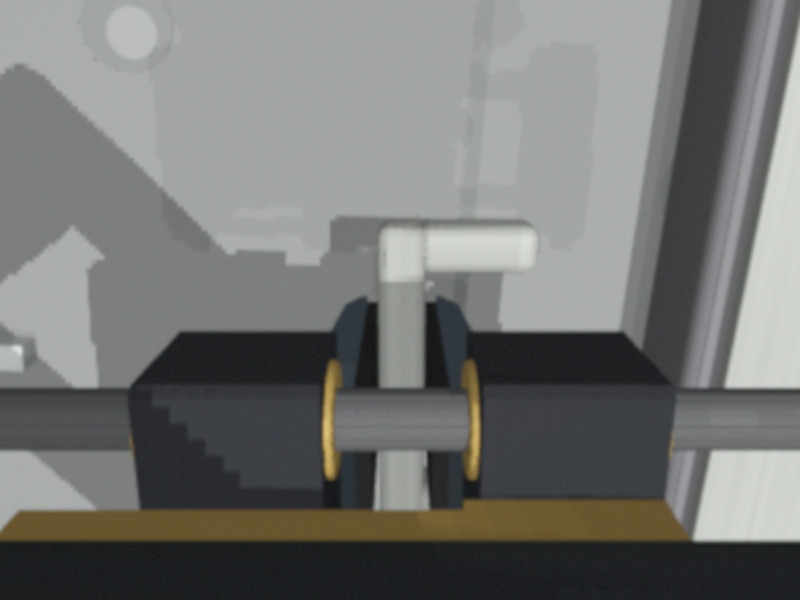

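The pull is held squarely by its bar, with the foot at (460,245). Carrying it to its bin.

```bash
python3 -m crank '[{"grip":0.005,"x":0.003,"y":-0.03,"z":0,"yaw":0.006},{"grip":0.005,"x":0.006,"y":-0.06,"z":0,"yaw":0.012},{"grip":0.005,"x":0.009,"y":-0.09,"z":0,"yaw":0.018},{"grip":0.005,"x":0.012,"y":-0.12,"z":0,"yaw":0.024},{"grip":0.005,"x":0.0156,"y":-0.15,"z":0,"yaw":0.03}]'
python3 -m crank '[{"grip":0.005,"x":0.001,"y":-0.034,"z":0,"yaw":0.01},{"grip":0.005,"x":0.002,"y":-0.068,"z":0,"yaw":0.02},{"grip":0.005,"x":0.003,"y":-0.102,"z":0,"yaw":0.03},{"grip":0.005,"x":0.004,"y":-0.136,"z":0,"yaw":0.04},{"grip":0.005,"x":0.006,"y":-0.17,"z":0,"yaw":0.052}]'
python3 -m crank '[{"grip":0.005,"x":-0.002,"y":-0.036,"z":0,"yaw":0.01},{"grip":0.005,"x":-0.004,"y":-0.072,"z":0,"yaw":0.02},{"grip":0.005,"x":-0.005,"y":-0.108,"z":0,"yaw":0.03},{"grip":0.005,"x":-0.006,"y":-0.144,"z":0,"yaw":0.035},{"grip":0.005,"x":-0.008,"y":-0.18,"z":0,"yaw":0.035}]'
python3 -m crank '[{"grip":0.005,"x":-0.005,"y":-0.03,"z":0,"yaw":0.01},{"grip":0.005,"x":-0.01,"y":-0.06,"z":0,"yaw":0.02},{"grip":0.005,"x":-0.015,"y":-0.09,"z":0,"yaw":0.03},{"grip":0.005,"x":-0.02,"y":-0.12,"z":0,"yaw":0.035},{"grip":0.005,"x":-0.023,"y":-0.149,"z":0,"yaw":0.035}]'
python3 -m crank '[{"grip":0.005,"x":-0.01,"y":-0.03,"z":0,"yaw":0},{"grip":0.005,"x":-0.02,"y":-0.06,"z":0,"yaw":0},{"grip":0.005,"x":-0.0276,"y":-0.083,"z":0,"yaw":0},{"grip":0.005,"x":-0.0276,"y":-0.083,"z":0,"yaw":0},{"grip":0.005,"x":-0.0276,"y":-0.083,"z":0,"yaw":0}]'
python3 - <<'E'
from h import *
plan([(525.3,-345.2,26,175)])
E
```

```text
time_s: 33.57
ee_pos: [482.3, 238.2, 113.4]
ee_rot: [-179.9, -0.2, -178.0]
force: [0.3, -0.9, -1.1]
gripper_width: 11.9
gripper_force: 40.0
time_s: 33.98
ee_pos: [482.4, 68.3, 113.8]
ee_rot: [-180.0, -0.2, 179.0]
force: [1.0, -0.1, -0.6]
gripper_width: 11.6
gripper_force: 40.0
time_s: 34.4
ee_pos: [487.0, -111.5, 113.7]
ee_rot: [179.9, -0.2, 177.0]
force: [0.5, -0.0, -0.8]
gripper_width: 11.9
gripper_force: 40.0
time_s: 34.82
ee_pos: [503.1, -261.3, 113.4]
ee_rot: [179.9, -0.2, 175.0]
force: [0.7, 0.4, -1.1]
gripper_width: 11.5
gripper_force: 40.0
time_s: 35.23
ee_pos: [523.3, -345.6, 113.0]
ee_rot: [179.9, -0.2, 174.9]
force: [-0.9, 0.6, -0.9]
gripper_width: 11.9
gripper_force: 40.0
x -0.0020 y 0.0006 z 0.0870 yaw -0.0015  (87 mm)
```

```bash
python3 -m crank '[{"grip":0.005,"x":-0.002,"y":0,"z":0.03,"yaw":0},{"grip":0.005,"x":-0.002,"y":0,"z":0.06,"yaw":0},{"grip":0.005,"x":-0.002,"y":0,"z":0.08,"yaw":0},{"grip":0.005,"x":-0.002,"y":0,"z":0.089,"yaw":0},{"grip":0.005,"x":-0.002,"y":0,"z":0.089,"yaw":0}]'
python3 -m crank '[{"grip":0.02,"x":0,"y":0,"z":0,"yaw":0},{"grip":0.02,"x":0,"y":0,"z":0,"yaw":0},{"grip":0.02,"x":0,"y":0,"z":0,"yaw":0},{"grip":0.02,"x":0,"y":0,"z":-0.03,"yaw":0},{"grip":0.02,"x":0,"y":0,"z":-0.07,"yaw":0}]'
python3 -m crank '[{"grip":0.03,"x":0.03,"y":0,"z":-0.03,"yaw":0},{"grip":0.03,"x":0.06,"y":0,"z":-0.06,"yaw":0},{"grip":0.03,"x":0.09,"y":0.03,"z":-0.08,"yaw":0},{"grip":0.03,"x":0.12,"y":0.06,"z":-0.1,"yaw":0},{"grip":0.03,"x":0.14,"y":0.09,"z":-0.1,"yaw":0}]'
python3 -m crank '[{"grip":0.03,"x":0.02,"y":0.03,"z":-0.01,"yaw":0},{"grip":0.03,"x":0.02,"y":0.06,"z":-0.01,"yaw":0},{"grip":0.03,"x":0.02,"y":0.09,"z":-0.01,"yaw":0},{"grip":0.03,"x":0.02,"y":0.12,"z":-0.01,"yaw":0},{"grip":0.03,"x":0.02,"y":0.16,"z":-0.01,"yaw":0}]'
python3 -c "
from h import *
snap('top','t7',None,1.25)"
```

```text
time_s: 35.65
ee_pos: [524.7, -343.2, 24.1]
ee_rot: [179.8, -0.3, 175.1]
force: [0.2, 0.3, -1.4]
gripper_width: 11.9
gripper_force: 40.0
time_s: 36.07
ee_pos: [524.5, -344.0, 94.8]
ee_rot: [179.8, -0.4, 175.0]
force: [0.3, -1.0, -0.8]
gripper_width: 20.5
gripper_force: 0.0
time_s: 36.48
ee_pos: [397.5, -248.7, 199.9]
ee_rot: [-179.8, 0.4, 174.9]
force: [1.4, 0.9, 0.8]
gripper_width: 29.9
gripper_force: 0.0
time_s: 36.9
ee_pos: [391.5, -86.3, 207.5]
ee_rot: [-179.9, 0.2, 174.9]
force: [0.7, 0.0, 0.1]
gripper_width: 30.1
gripper_force: 0.0
```

View pics/t7.png

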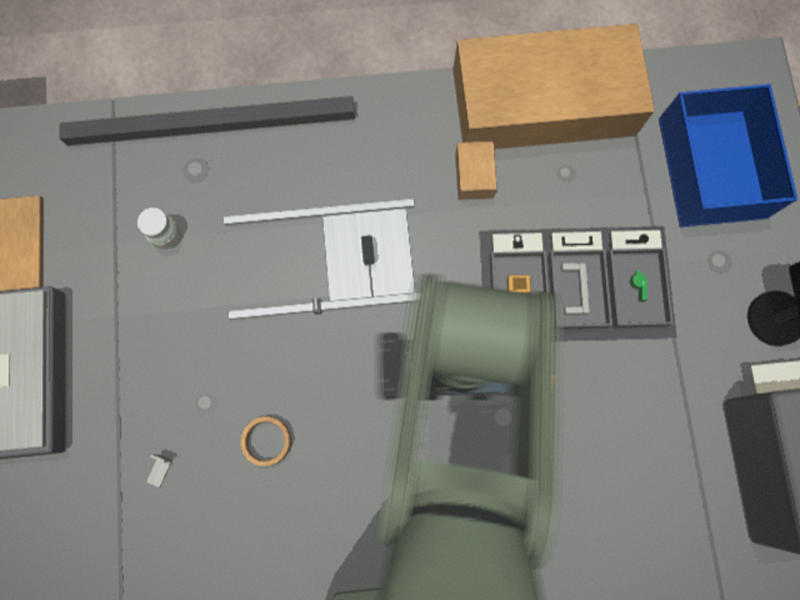

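The top view shows the padlock (519,283), pull (575,288) and whistle (640,285) in their own bins. The gate is shut, the counter is free of caps, and the bystanders in view are where they were. I'll let the arm settle and hand in.

```bash
python3 -m crank '[{"grip":0.03,"x":0,"y":0,"z":0,"yaw":0},{"grip":0.03,"x":0,"y":0,"z":0,"yaw":0},{"grip":0.03,"x":0,"y":0,"z":0,"yaw":0},{"grip":0.03,"x":0,"y":0,"z":0,"yaw":0},{"grip":0.03,"x":0,"y":0,"z":0,"yaw":0}]'
python3 -c "
from workcell import *
print(job_done())"
```

```text
time_s: 37.37
ee_pos: [391.3, -87.9, 206.2]
ee_rot: [-180.0, 0.0, 174.9]
force: [-0.5, -0.7, -0.7]
gripper_width: 29.9
gripper_force: 0.0
the job is handed in; nothing more can be done
None
```

The job is handed in at 37 s: the gate was opened to the clip (within about 0.5 mm), all three caps on the counter were dropped down the funnel (two seen in the crate, the third out of view), the gate was pushed fully shut, and the padlock, whistle and door pull are in their own bins; the hand-in call returned no verdict.

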